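# Pack the levelling wedges head to tail in the toolbox tray

### The job

Fill the grey toolbox tray with the orange levelling wedges: all four standing on edge side by side, tabs up, alternately thick end to thin end, down on the tray floor. Two are already in but sit too loosely, so close them up to make room. One of the other two lies on its face: stand it up on edge on the desk and let go of it there before you pack it, and leave the tools and the tin where they are.

Things in the scene. Friction and masses are not known exactly. Their poses are not given: they have to be found in the camera images.
- tray: fixed grey open tray, outside 158 (x) x 125 (y) x 36 mm high, walls and floor 5 mm, inside 148 x 115 mm: 8 mm longer and 7 mm wider than four packed wedges. Origin: centre of its underside; x along the wedges' length, y across the row, z up. packed_1 and packed_2 stand at its -y side; the +y side is free
- wedge_flat: orange wedge, black tab, 0.13-0.23 kg, shaped as wedge_up, lying on its square face (own y up), tab pointing roughly to world -y, tab 7 to 25 mm above the desk, origin 16 mm above it. Stands stably on edge. Tab on all four wedges: 22 mm along x, 18 mm along y, centred over the origin, from z = 48 to 94 mm
- wedge_up: orange wedge on edge on the desk, black tab up. 140 mm long, 48 mm high, 40 mm thick at one end, 14 mm at the other. Origin: on the underside below the tab; z up through the tab, x to the thick end (ends at x = +45 and -95 mm); square face at y = -16 mm, sloping face from y = +24 (thick end) to -2 mm (thin end). Two head to tail, slopes together, make 140 x 54 mm
- packed_1: wedge as wedge_up, loose in the tray near its -y wall, on edge, thick end to the tray's +x, square face to that wall
- packed_2: wedge as wedge_up, loose in the tray next to packed_1, thick end to the tray's -x, square face to the free +y side. It stands 8 to 12 mm too far to the free side, so the two missing wedges fit only once it is slid (about 1 to 4 N) up against packed_1
- sanding_block: bystander: blue and black sanding block, 65 x 110 x 36 mm, origin under its centre
- stud_finder: bystander: yellow stud finder, 70 x 150 x 31 mm, origin under its centre
- pliers: bystander: steel locking pliers lying along y, about 50 x 240 x 14 mm, origin under the middle
- punch: bystander: stainless steel punch lying along its y, about 125 mm long, 15 mm thick, origin under the middle
- spirit_level: bystander: short aluminium spirit level standing on its edge, 220 (x) x 22 x 46 mm, origin under its centre
- screw_tin: bystander: steel tin, 72 mm across, 85 mm tall, origin under its centre

How it is judged:
By the outcome, as a careful person would: the job done as asked, in the order asked, and still so for the second after the job is handed in, with the robot touching nothing.
It also fails if it takes over 72 s, if anything falls off the work surface, if the arm or the gripper's body presses on something with over 40 N, if the wrist force passes 120 N, or if a joint passes its speed limit or range.

### The arm

A 6-joint arm with a two-finger parallel gripper is mounted at the origin on the work surface. World frame = base frame: x ahead of the robot, y to its left, z up, the work surface at z = 0. Lengths are in m, angles in rad, forces in N, time in s.
With the tool pointing down it reaches from about 0.25 to 0.725 m from the base axis. Payload 4 kg.
Tool frame: the origin (TCP) lies on the centre line of the jaws, within the pads' length; the fingertips stand 11 mm ahead of it and the grasp point (between the pads) lies 8 mm behind it; z points along the fingers, x is the direction in which the jaws open and shut, and the axes are right-handed (so a half turn about z gives the same grasp; the last joint's range is limited). The gripper opens to 85 mm and grips with 20 to 120 N. Pads are 22 mm wide; open, the fingers measure 114 mm over their backs; the gripper's body (76 mm by 85 mm) begins 54 mm behind the grasp point. The pads swing forward as they close: fully open they stand 13 mm farther back than shut.
Start: joints at [1.28, 0.241, 0.005, 1.335, 0, 1.571], TCP at [0.143, 0.479, 0.213] pointing down, gripper open.
Joint ranges: [-2.72, 2.72], [-1.05, 1.87], [-1.09, 1.28], [-1.99, 2.15], [-1.42, 1.44], [-3.14, 3.14]. Speed limits (rad/s): [2.79, 2.79, 3.14, 3.14, 3.14, 3.14].

### API

Orientations are given as a unit quaternion [x, y, z, w].
In Python, from workcell import bot, viewer, order gives the robot as it stands. The module is installed in compiled form; this text tells all that it offers.
- The arm moves only by the tool send_rows, never from a script. Its argument "increments" is a list that holds one entry, the list of rows, each a list of 4 numbers: the shift along the tool's x, y, z in m, then the turn about the tool's z in degrees. A call has exactly 8 rows; each row shifts and turns the pose as measured when the row begins, along the tool's axes as they then stand; what a row does not reach is not made up. A row lasts 1/10 s, in which the tool goes at most 50 mm and 8.59 degrees, less where a joint would pass 70% of its speed; a pose out of reach is approached as far as the arm can. A call is refused whole if a number of a shift passes 0.05 or a number of a turn 8.59, either way. A call with a gripper value outside its range is refused whole. "hand" is the closure, from -1 (fully open) to 1 (shut), so that 0 is half open, set as the call begins (left out, the last holds). The fingers move at their own pace and stop on an object; the grip force is fixed at half the most. Time passes only in rows, so rows that do not move let the fingers close, or fill a call up. It gives the time, the measured TCP pose, the force and the opening at its end, in the units of the state.
- bot.get_obs(): the state, without advancing time (a new reading comes with each control period).
- viewer.camera(name): name is "scene" or "top" or "wrist"; returns a dict with "image" (400x640x3 uint8, red, green, blue), "range_z" (400x640 float32, m along the optical axis (not along the pixel's ray), 0 where there is no reading), "camera_matrix" (3x3 intrinsics, pixels), "eye" and "rotation" of the camera in the world. Camera axes: x right, y down, z forward; pixel columns grow to the right and rows downward; lengths in m; the calibration is good to about 2 mm. A picture is of the moment at which its call begins.
- order.job_done(): hands the job in, once; it reports no verdict.
The state is a dict: "clock": time; "joint_pos": joint angles; "joint_vel": joint speeds; "tau": joint torques, N m; "eef_pos": TCP position; "tool_rot": TCP orientation; "ft_force": force on the tool from outside, world axes, zero at the start; "ft_torque": the same for the moment, N m; "grip_width": finger opening in m.
Only numpy, scipy, OpenCV 4.12 (cv2) and the standard library are available. Lean on these libraries where they do the work, as an engineer would, in place of code of your own. Each camera call takes 0.05 s, during which the arm holds its last target.

## Working session

There is one attempt and no reset: what is moved stays moved. The work goes in short steps, Python scripts to look and compute and a tool call to move; the robot and the scene stay as the last step left them, time stands still between calls to the robot, and variables do not carry over. Pictures are saved under pics/ and viewed, and the job is handed in when it is done.

Besides the shell and the picture viewer there is one more tool, called after "Request:" by a JSON object that holds its "api" and its "payload", one argument or row to a line. send_rows: Moves the arm, as the interface text tells. Its arguments: {"type":"object","properties":{"increments":{"type":"array","items":{"type":"array","items":{"type":"array","items":{"type":"number"}}}},"hand":{"type":"number"}},"required":["increments"]}

```bash
mkdir -p pics
cat > h.py <<'E'
import numpy as np, cv2
from workcell import bot, viewer, order
def cap(name,fn):
    d=viewer.camera(name); cv2.imwrite('pics/'+fn,cv2.cvtColor(d['image'],cv2.COLOR_RGB2BGR))
    np.savez('pics/'+fn[:-4]+'.npz',**d); return d
def cloud(d):
    K=np.array(d['camera_matrix']);z=d['range_z'];v,u=np.mgrid[:z.shape[0],:z.shape[1]]
    P=np.stack([(u-K[0,2])/K[0,0]*z,(v-K[1,2])/K[1,1]*z,z],-1)
    W=P@np.array(d['rotation']).T+np.array(d['eye']); W[z==0]=np.nan
    return W
E
python3 - <<'E'
from h import *
o=bot.get_obs(); print(o)
for n in ['scene','top','wrist']:
    d=cap(n,n+'0.png'); print(n,d['camera_matrix'],d['eye'],d['rotation'])
E
```

```text
{'clock': 0.0, 'joint_pos': array([ 1.28000008e+00,  2.41436194e-01,  3.71746618e-03,  1.33521811e+00,
       -1.27982231e-05,  1.57082421e+00]), 'joint_vel': array([-0.00030405,  0.00136493,  0.00190166, -0.00096248,  0.00133257,
        0.00104665]), 'tau': array([-6.10251227e-04, -3.72320938e+01,  2.52405059e+01,  1.72685419e-02,
       -8.94169398e-05, -2.57450381e-06]), 'eef_pos': array([0.14316607, 0.47835374, 0.21249884]), 'tool_rot': array([ 8.02103595e-01,  5.97183955e-01, -8.54615630e-04,  6.44295432e-04]), 'ft_force': array([ 0.02433471, -0.33266686, -0.48637457]), 'ft_torque': array([-0.06983791, -0.02630599,  0.0036523 ]), 'grip_width': 0.08510139379792182}
scene [[385.05702334   0.         317.42729   ]
 [  0.         385.05702334 197.97570473]
 [  0.           0.           1.        ]] [ 1.42863825 -0.32469094  0.65936224] [ 0.71874243  0.50441039 -0.26463837 -0.39868034]
top [[456.42662395   0.         323.78669332]
 [  0.         456.42662395 191.87890596]
 [  0.           0.           1.        ]] [0.45849781 0.02772058 1.25293294] [-0.70553626  0.707015   -0.03672396  0.03161838]
wrist [[284.26949331   0.         319.81553753]
 [  0.         284.26949331 198.95541504]
 [  0.           0.           1.        ]] [0.0682824  0.4998061  0.37299267] [0.7924626  0.59005835 0.09182756 0.12410427]
```

```bash
sed -i 's/np.array(d\[.rotation.\]).T/Rotation.from_quat(d["rotation"]).as_matrix().T/; 1a from scipy.spatial.transform import Rotation' h.py; cat h.py
```

```text
import numpy as np, cv2
from scipy.spatial.transform import Rotation
from workcell import bot, viewer, order
def cap(name,fn):
    d=viewer.camera(name); cv2.imwrite('pics/'+fn,cv2.cvtColor(d['image'],cv2.COLOR_RGB2BGR))
    np.savez('pics/'+fn[:-4]+'.npz',**d); return d
def cloud(d):
    K=np.array(d['camera_matrix']);z=d['range_z'];v,u=np.mgrid[:z.shape[0],:z.shape[1]]
    P=np.stack([(u-K[0,2])/K[0,0]*z,(v-K[1,2])/K[1,1]*z,z],-1)
    W=P@Rotation.from_quat(d["rotation"]).as_matrix().T+np.array(d['eye']); W[z==0]=np.nan
    return W
```

View pics/top0.png

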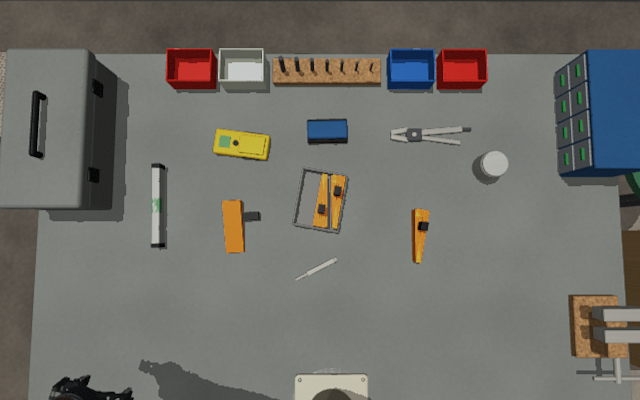

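View pics/scene0.png

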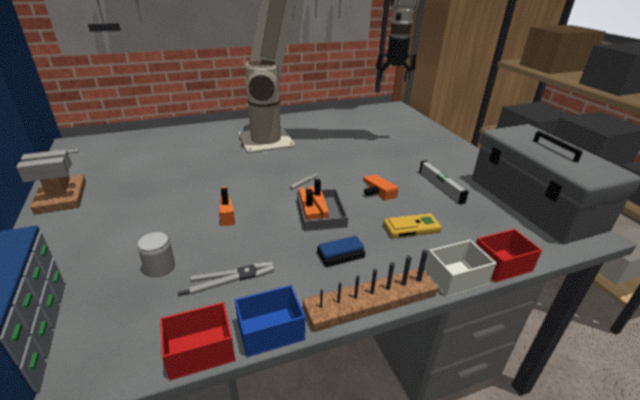

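View pics/wrist0.png

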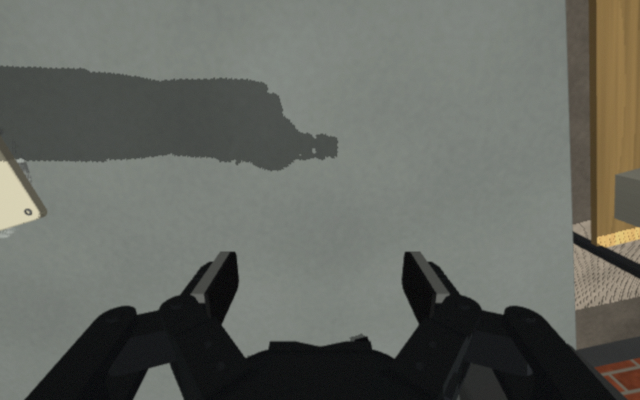

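Run:
```python
from h import *
d=dict(np.load('pics/top0.npz')); W=cloud(d); im=d['image']
c=im[150:290,200:450]; cv2.imwrite('pics/crop0.png',cv2.cvtColor(cv2.resize(c,None,fx=3.2,fy=3.2,interpolation=cv2.INTER_CUBIC),cv2.COLOR_RGB2BGR))
print('desk z',np.nanmedian(W[290:320,250:400,2]))
hsv=cv2.cvtColor(im,cv2.COLOR_RGB2HSV)
m=cv2.inRange(hsv,(8,150,80),(22,255,255))
n,l,s,ce=cv2.connectedComponentsWithStats(m)
for i in range(1,n):
    if s[i,4]>100 and 150<ce[i,1]<280:
        P=W[l==i]; top=P[P[:,2]>np.nanmax(P[:,2])-0.02] 
        r=cv2.minAreaRect(top[:,:2].astype(np.float32)); print(s[i],r, np.nanpercentile(P[:,2],[5,50,95]))
        print(cv2.boxPoints(r).round(4).tolist())
# dark tabs: heights > .05
reg=np.zeros_like(m);reg[150:290,200:450]=1
mm=((W[...,2]>0.075)&(W[...,2]<.12)&(reg>0)).astype(np.uint8)
n,l,s,ce=cv2.connectedComponentsWithStats(mm)
for i in range(1,n):
    if s[i,4]>10:
        P=W[l==i]; print('tab',s[i],P.mean(0),cv2.minAreaRect(P[:,:2].astype(np.float32)))
dk=((im.max(-1)<60)&(reg>0)&(W[...,2]>.015)).astype(np.uint8); dk[:,300:]=0
n,l,s,ce=cv2.connectedComponentsWithStats(dk)
for i in range(1,n):
    if s[i,4]>10:
        P=W[l==i]; print('dark',s[i],P.mean(0),cv2.minAreaRect(P[:,:2].astype(np.float32)))
```

```text
desk z 0.0008728322492257412
[313 173  14  55 443] ((0.5343722701072693, 0.031475771218538284), (0.01086017582565546, 0.024833323433995247), 44.52223587036133) [0.04962029 0.05392935 0.05801211]
[[0.5217999815940857, 0.0364999994635582], [0.5392000079154968, 0.018799999728798866], [0.546999990940094, 0.026399999856948853], [0.5295000076293945, 0.04410000145435333]]
[331 174  15  55 467] ((0.5809990763664246, -0.011097951792180538), (0.013313716277480125, 0.026955697685480118), 36.36632537841797) [0.03673929 0.05379948 0.05855719]
[[0.5676000118255615, -0.00419999985024333], [0.5835999846458435, -0.02590000070631504], [0.5943999886512756, -0.017999999225139618], [0.5784000158309937, 0.003700000001117587]]
[222 200  23  53 974] ((0.503382682800293, 0.2633999288082123), (0.10233593732118607, 0.04753253608942032), 3.9012179374694824) [0.01343929 0.02747342 0.03982072]
[[0.4507000148296356, 0.28360000252723694], [0.45399999618530273, 0.2362000048160553], [0.5559999942779541, 0.24320000410079956], [0.5527999997138977, 0.2906000018119812]]
[412 209  17  54 574] ((0.4956470727920532, -0.2353
[... 280 characters left out ...]
999504089355]]
tab [333 185   9  11  69] [ 0.57550952 -0.01419167  0.09942884] ((0.5762996673583984, -0.014293133281171322), (0.017892315983772278, 0.022052232176065445), 80.04817199707031)
tab [317 204   8  10  64] [0.52933091 0.02714885 0.09920169] ((0.5297595858573914, 0.02722715027630329), (0.017537884414196014, 0.021526681259274483), 81.0728530883789)
tab [419 221  10  10  76] [ 0.48571115 -0.23332247  0.09330818] ((0.4854974150657654, -0.23483483493328094), (0.01913779228925705, 0.021482691168785095), 79.56794738769531)
dark [242 212  17   8  98] [0.51342613 0.2182834  0.02544287] ((0.5141663551330566, 0.2170831561088562), (0.01903137005865574, 0.04371461272239685), 0.1022743433713913)
```

View pics/crop0.png

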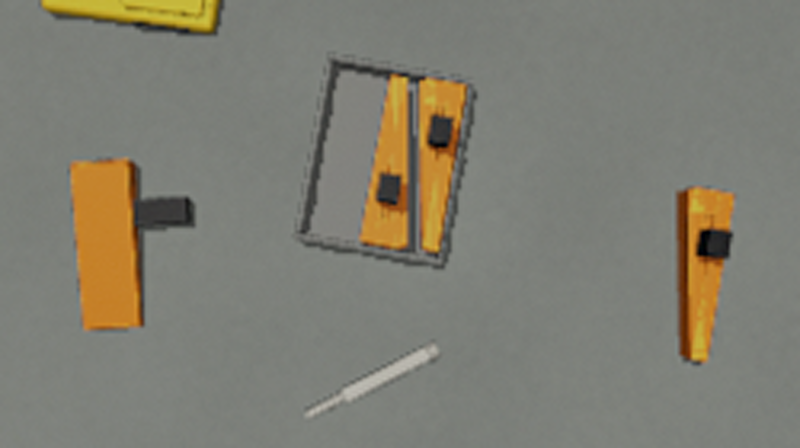

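```bash
cat >> h.py <<'E'
from scipy.optimize import minimize
PR=np.array([[x,y,z] for z in (0,.048) for x,y in ((.045,-.016),(.045,.024),(-.095,-.002),(-.095,-.016))])
TB=np.array([[x,y,z] for z in (.048,.094) for x,y in ((.011,-.009),(.011,.009),(-.011,.009),(-.011,-.009))])
def proj(d,P):
    R=Rotation.from_quat(d['rotation']).as_matrix(); c=(P-np.array(d['eye']))@R; K=d['camera_matrix']
    return np.c_[K[0,0]*c[:,0]/c[:,2]+K[0,2],K[1,1]*c[:,1]/c[:,2]+K[1,2]]
def pose(p,z0,flat=False):
    R=Rotation.from_euler('z',p[2])
    if flat: R=R*Rotation.from_matrix(np.array([[1,0,0],[0,0,-1],[0,1,0]]).T@np.eye(3)*1.0) if False else R*Rotation.from_euler('x',90,degrees=True)
    return lambda P: R.apply(P)+[p[0],p[1],z0]
def orange(im):
    return cv2.inRange(cv2.cvtColor(im,cv2.COLOR_RGB2HSV),(5,120,50),(24,255,255))
def fit(d,p0,z0,flat=False,S=6):
    im=d['image']; T=pose(p0,z0,flat); q=proj(d,T(np.r_[PR,TB])); a=np.floor(q.min(0)-12).astype(int); b=np.ceil(q.max(0)+12).astype(int)
    a=np.maximum(a,0)
    sub=im[a[1]:b[1],a[0]:b[0]]; big=cv2.resize(sub,None,fx=S,fy=S,interpolation=cv2.INTER_CUBIC); m=orange(big)>0
    return m,a,S
def model(d,p,z0,flat,a,S,shape):
    T=pose(p,z0,flat); M=np.zeros(shape,np.uint8)
    f=lambda q: np.round(((proj(d,q)-a+.5)*S-.5)*16).astype(np.int32)
    cv2.fillConvexPoly(M,cv2.convexHull(f(T(PR))),1,shift=4)
    cv2.fillConvexPoly(M,cv2.convexHull(f(T(TB))),0,shift=4); return M>0
def fitw(d,p0,z0,flat=False,S=6):
    m,a,S=fit(d,p0,z0,flat,S); n,l,s,_=cv2.connectedComponentsWithStats(m.astype(np.uint8))
    M0=model(d,p0,z0,flat,a,S,m.shape)
    k=[i for i in range(1,n) if (M0&(l==i)).sum()>.5*(l==i).sum()]; m=np.isin(l,k)
    def c(v):
        M=model(d,[v[0]/1e3,v[1]/1e3,v[2]],z0,flat,a,S,m.shape); return 1-(M&m).sum()/(M|m).sum()
    best=None
    for dy in (0,.06,-.06):
        v0=np.array([p0[0]*1e3,p0[1]*1e3,p0[2]+dy]); r=minimize(c,v0,method='Nelder-Mead',options=dict(initial_simplex=v0+np.array([[0,0,0],[5,0,0],[0,5,0],[0,0,.06]])))
        if best is None or r.fun<best.fun: best=r
    return np.array([best.x[0]/1e3,best.x[1]/1e3,best.x[2]]),best.fun
E
python3 - <<'E'
from h import *
d=dict(np.load('pics/top0.npz')); W=cloud(d); D=np.degrees
for n,p,z,f in (('up',(.485,-.234,-.17),0,0),('p1',(.576,-.0143,-.17),.005,0),('p2',(.5295,.027,np.pi-.17),.005,0),('flat',(.514,.285,.07),.016,1)):
    q,c=fitw(d,p,z,f); print(n,(q[:2]*1e3).round(1),D(q[2]).round(2),'1-IoU',round(c,3))
m=(W[...,2]>.026)&(W[...,2]<.044); m[:165]=0;m[238:]=0;m[:,:288]=0;m[:,352:]=0
P=W[m]; r=cv2.minAreaRect(P[:,:2].astype(np.float32)); print('tray',r,cv2.boxPoints(r))
# tray silhouette fit with outline
E
```

```text
up [ 484.3 -237.2] -11.14 1-IoU 0.106
p1 [575.6 -15.8] -9.85 1-IoU 0.066
p2 [529.2  26.1] 169.41 1-IoU 0.068
flat [509.3 288.6] 3.38 1-IoU 0.028
tray ((0.5580238699913025, 0.029971182346343994), (0.12490161508321762, 0.1582135409116745), 79.6004638671875) [[ 0.46894354 -0.01717409]
 [ 0.62455803 -0.0457334 ]
 [ 0.6471042   0.07711645]
 [ 0.4914897   0.10567576]]
```

```bash
cat >> h.py <<'E'
def st():
    o=bot.get_obs(); x=Rotation.from_quat(o['tool_rot']).as_matrix(); th=np.arctan2(x[1,0],x[0,0])
    print('t',round(float(o['clock']),2),'p',(o['eef_pos']*1e3).round(1),'yaw',np.degrees(th).round(2),'F',o['ft_force'].round(1),'w',round(o['grip_width']*1e3,1),'q',o['joint_pos'].round(2),'tilt',np.degrees(np.arccos(-x[2,2])).round(2))
    return o,th
def plan(target,yaw_deg,n,show=True):
    o,th=st(); dt=np.array(target)-o['eef_pos']; dy=(yaw_deg-np.degrees(th)+180)%360-180
    out=[]
    for i in range(n):
        t=th+np.radians(dy)*i/n; v=dt/n
        out.append([v[0]*np.cos(t)+v[1]*np.sin(t), v[0]*np.sin(t)-v[1]*np.cos(t), -v[2], -dy/n])
    for r in out: print([round(float(a),4) for a in r[:3]]+[round(float(r[3]),2)])
E
python3 -c "
from h import *
plan([.514,.2087,.12],3.4,10)"
```

```text
t 0.15 p [143.2 478.5 212.7] yaw 73.34 F [-0.3  0.6  0.6] w 85.7 q [ 1.28  0.24  0.    1.34 -0.    1.57] tilt 0.09
[-0.0152, 0.0433, 0.0093, 6.99]
[-0.0098, 0.0448, 0.0093, 6.99]
[-0.0043, 0.0457, 0.0093, 6.99]
[0.0013, 0.0458, 0.0093, 6.99]
[0.0069, 0.0453, 0.0093, 6.99]
[0.0123, 0.0442, 0.0093, 6.99]
[0.0176, 0.0423, 0.0093, 6.99]
[0.0226, 0.0399, 0.0093, 6.99]
[0.0273, 0.0368, 0.0093, 6.99]
[0.0316, 0.0332, 0.0093, 6.99]
```

Request:
{"api": "send_rows", "payload": {
  "increments": [
    [[-0.015,0.043,0.005,7],[-0.01,0.045,0.005,7],[-0.004,0.046,0.005,7],[0.001,0.046,0.005,7],[0.007,0.045,0.005,7],[0.012,0.044,0.005,7],[0.018,0.042,0.005,7],[0.022,0.04,0.005,7]]
  ],
  "hand": 0
}}

```text
clock: 0.95
eef_pos: [0.4419, 0.2562, 0.1693]
tool_rot: [0.99, 0.139, -0.001, -0.0]
ft_force: [1.0, 0.8, 0.7]
grip_width: 0.0426
```

```bash
python3 -c "
from h import *
plan([.514,.2087,.12],3.4,8)"
```

```text
t 0.95 p [441.9 256.2 169.3] yaw 15.96 F [1.  0.8 0.7] w 42.6 q [ 0.52  0.29 -0.05  1.24  0.    1.82] tilt 0.13
[0.007, 0.0082, 0.0062, 1.57]
[0.0073, 0.008, 0.0062, 1.57]
[0.0075, 0.0078, 0.0062, 1.57]
[0.0077, 0.0076, 0.0062, 1.57]
[0.0079, 0.0074, 0.0062, 1.57]
[0.0081, 0.0072, 0.0062, 1.57]
[0.0083, 0.0069, 0.0062, 1.57]
[0.0085, 0.0067, 0.0062, 1.57]
```

Request:
{"api": "send_rows", "payload": {
  "increments": [
    [[0.014,0.016,0.013,3.2],[0.014,0.016,0.013,3.2],[0.016,0.014,0.012,3.2],[0.018,0.014,0.012,3.0],[0,0,0,0],[0,0,0,0],[0,0,0,0],[0,0,0,0]]
  ]
}}

```text
clock: 1.75
eef_pos: [0.5189, 0.2007, 0.1144]
tool_rot: [1.0, 0.019, -0.003, 0.001]
ft_force: [0.0, 0.8, -0.9]
grip_width: 0.0427
```

```bash
python3 -c "
from h import *
cap('wrist','w1.png');cap('top','t1.png')
d=dict(np.load('pics/w1.npz'));print(fitw(d,(.5093,.2886,.06),.016,1))
plan([.514,.2087,.016],3.4,4)"
```

```text
(array([0.50771835, 0.28675156, 0.060976  ]), np.float64(0.024473099984267277))
t 1.85 p [519.1 200.9 114.6] yaw 2.2 F [-0.1  0.7 -0.5] w 42.8 q [ 0.37  0.42 -0.01  1.15  0.    1.9 ] tilt 0.37
[-0.0012, -0.002, 0.0246, -0.3]
[-0.0012, -0.002, 0.0246, -0.3]
[-0.0012, -0.002, 0.0246, -0.3]
[-0.0012, -0.002, 0.0246, -0.3]
```

View pics/w1.png

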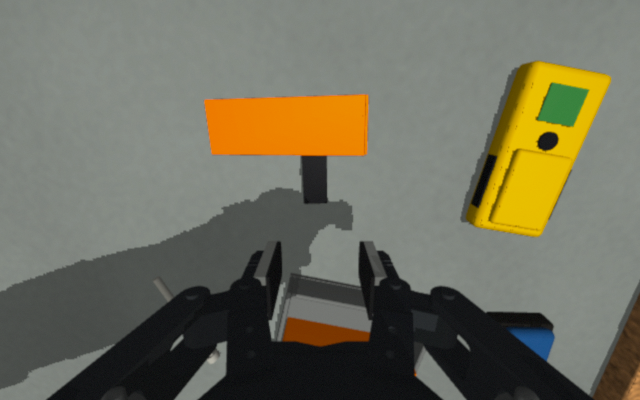

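Request:
{"api": "send_rows", "payload": {
  "increments": [
    [[-0.0016,-0.002,0.025,-0.3],[-0.0016,-0.002,0.025,-0.3],[-0.0016,-0.002,0.025,-0.3],[-0.0013,-0.001,0.02,-0.3],[0,0,0.003,0],[0,0,0,0],[0,0,0,0],[0,0,0,0]]
  ]
}}

```text
clock: 2.65
eef_pos: [0.5149, 0.2129, 0.0212]
tool_rot: [0.999, 0.033, 0.003, -0.002]
ft_force: [-0.7, -0.1, 0.6]
grip_width: 0.0427
```

```bash
python3 -c "
from h import *
plan([.5134,.2079,.016],3.5,1)"
```

```text
t 2.65 p [514.9 212.9  21.2] yaw 3.82 F [-0.7 -0.1  0.6] w 42.7 q [ 0.39  0.5  -0.15  0.92  0.    1.9 ] tilt 0.42
[-0.0019, 0.0048, 0.0052, 0.32]
```

Request:
{"api": "send_rows", "payload": {
  "increments": [
    [[-0.0015,0.005,0.005,0.2],[0,0,0,0],[0,0,0,0],[0,0,0,0],[0,0,0,0],[0,0,0,0],[0,0,0,0],[0,0,0,0]]
  ],
  "hand": 1
}}

```text
clock: 3.45
eef_pos: [0.5161, 0.2078, 0.0187]
tool_rot: [0.999, 0.031, 0.006, -0.003]
ft_force: [0.6, -0.4, -0.3]
grip_width: -0.0
```

```bash
python3 -c "
from h import *
st();cap('wrist','w2.png')"
```

```text
t 3.45 p [516.1 207.8  18.7] yaw 3.55 F [ 0.6 -0.4 -0.3] w -0.0 q [ 0.38  0.5  -0.16  0.9   0.    1.89] tilt 0.74
```

View pics/w2.png

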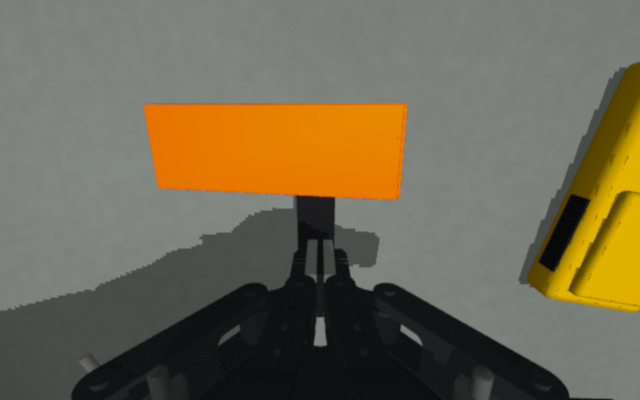

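```bash
python3 -c "
from h import *
d=dict(np.load('pics/w2.npz'));print(fitw(d,(.508,.2867,.06),.016,1))
W=cloud(d)
for u,v in ((316,215),(316,235),(312,250),(327,250),(312,265),(327,265),(300,260),(300,300),(320,330)): print(u,v,(W[v,u]*1e3).round(1), d['range_z'][v,u], d['image'][v,u])
d=cap('top','t2.png');print(fitw(d,(.508,.2867,.06),.016,1)); cv2.imwrite('pics/t2c.png',cv2.cvtColor(cv2.resize(d['image'][180:260,200:300],None,fx=6,fy=6),cv2.COLOR_RGB2BGR))"
```

```text
(array([0.50673569, 0.28653811, 0.06066558]), np.float64(0.04081215732536958))
316 215 [512.6 225.1  24.2] 0.16563278 [28 27 29]
316 235 [513.3 213.   25.4] 0.16810623 [13 11 12]
312 250 [511.1 217.6  53.2] 0.14014797 [70 71 68]
327 250 [518.4 218.2  53.7] 0.1397041 [69 70 66]
312 265 [511.3 217.4  67.1] 0.12699781 [69 70 68]
327 265 [517.9 218.   67.5] 0.12658875 [68 69 66]
300 260 [505.4 212.6  54.7] 0.14007197 [15 20 20]
300 300 [507.3 217.8  92.4] 0.10258035 [11 12 12]
320 330 [521.7 120.8  -0.6] 0.22071017 [124 130 125]
(array([0.508 , 0.2867, 0.06  ]), np.float64(1.0))
```

View pics/t2c.png

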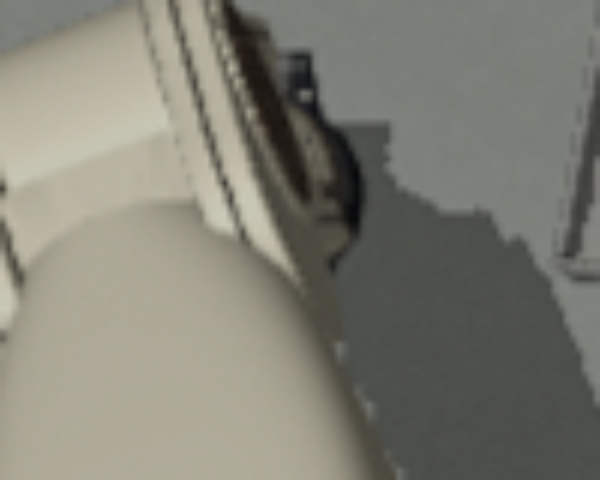

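```bash
python3 -c "
from h import *
d=dict(np.load('pics/w2.npz'))
W=cloud(d); print(d['eye'])
for v in range(228,256,2): print(v,[ (W[v,u]*1e3).round(0).tolist() for u in (300,308,314,320,326,334,340)])
cv2.imwrite('pics/w2c.png',cv2.cvtColor(cv2.resize(d['image'][180:340,240:400],None,fx=3.7,fy=3.7),cv2.COLOR_RGB2BGR))"
```

```text
[0.50929259 0.28364403 0.17940653]
228 [[504.0, 217.0, 26.0], [508.0, 217.0, 25.0], [512.0, 217.0, 24.0], [515.0, 218.0, 26.0], [519.0, 218.0, 25.0], [526.0, 207.0, 0.0], [530.0, 207.0, -0.0]]
230 [[504.0, 216.0, 25.0], [508.0, 216.0, 25.0], [512.0, 216.0, 26.0], [515.0, 216.0, 25.0], [519.0, 216.0, 24.0], [526.0, 206.0, 0.0], [530.0, 206.0, 0.0]]
232 [[504.0, 214.0, 25.0], [508.0, 215.0, 25.0], [512.0, 215.0, 26.0], [516.0, 214.0, 24.0], [519.0, 215.0, 25.0], [526.0, 204.0, -1.0], [530.0, 204.0, -0.0]]
234 [[504.0, 213.0, 25.0], [509.0, 213.0, 25.0], [512.0, 213.0, 24.0], [516.0, 213.0, 25.0], [519.0, 213.0, 24.0], [526.0, 202.0, -1.0], [530.0, 203.0, 0.0]]
236 [[504.0, 212.0, 25.0], [509.0, 212.0, 25.0], [512.0, 212.0, 25.0], [516.0, 213.0, 25.0], [519.0, 213.0, 26.0], [526.0, 201.0, 0.0], [531.0, 201.0, -1.0]]
238 [[504.0, 211.0, 26.0], [509.0, 211.0, 25.0], [512.0, 211.0, 25.0], [516.0, 211.0, 24.0], [519.0, 211.0, 25.0], [527.0, 200.0, -0.0], [531.0, 200.0, 0.0]]
240 [[504.0, 209.0, 24.0], [509.0, 217.0, 41.0], [512.0, 218.0, 42.0], [515.0, 218.0, 41.0], [518.0, 218.0, 42.0], [5
[... 452 characters left out ...]
518.0, 217.0, 47.0], [527.0, 193.0, -1.0], [531.0, 194.0, -0.0]]
248 [[505.0, 214.0, 44.0], [509.0, 217.0, 51.0], [512.0, 217.0, 51.0], [515.0, 217.0, 50.0], [518.0, 218.0, 51.0], [523.0, 214.0, 43.0], [526.0, 214.0, 43.0]]
250 [[505.0, 213.0, 45.0], [509.0, 217.0, 52.0], [512.0, 218.0, 53.0], [515.0, 218.0, 53.0], [518.0, 217.0, 52.0], [523.0, 214.0, 46.0], [526.0, 214.0, 45.0]]
252 [[505.0, 213.0, 47.0], [509.0, 217.0, 54.0], [512.0, 218.0, 56.0], [515.0, 217.0, 55.0], [518.0, 217.0, 54.0], [523.0, 214.0, 48.0], [526.0, 215.0, 48.0]]
254 [[505.0, 213.0, 49.0], [509.0, 217.0, 56.0], [512.0, 218.0, 57.0], [515.0, 218.0, 57.0], [518.0, 218.0, 57.0], [522.0, 215.0, 51.0], [525.0, 214.0, 50.0]]
```

View pics/w2c.png

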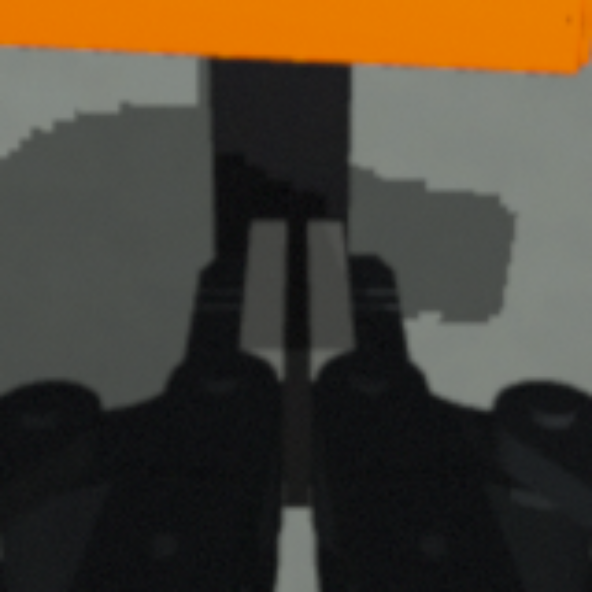

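```bash
python3 -c "
from h import *
d=cap('scene','s2.png'); W=cloud(d)
q=proj(d,np.array([[.516,.208,.0187],[.516,.208,.04],[.516,.208,.0]]));print(q)
u,v=q[0].astype(int)
cv2.imwrite('pics/s2c.png',cv2.cvtColor(cv2.resize(d['image'][v-60:v+30,u-45:u+45],None,fx=6,fy=6),cv2.COLOR_RGB2BGR))
for vv in range(v-30,v+14,2): print(vv,[(W[vv,uu]*1e3).round(0).tolist() for uu in (u-6,u-3,u,u+3,u+6)])
"
```

```text
[[369.08694229 190.66592311]
 [369.72591764 184.91634767]
 [368.53581476 195.62503351]]
160 [[481.0, 195.0, 113.0], [511.0, 189.0, 128.0], [528.0, 189.0, 137.0], [536.0, 195.0, 139.0], [547.0, 198.0, 144.0]]
162 [[483.0, 195.0, 107.0], [510.0, 190.0, 121.0], [529.0, 189.0, 130.0], [529.0, 200.0, 129.0], [548.0, 198.0, 139.0]]
164 [[487.0, 193.0, 102.0], [516.0, 187.0, 118.0], [525.0, 192.0, 121.0], [534.0, 198.0, 125.0], [547.0, 200.0, 131.0]]
166 [[484.0, 195.0, 93.0], [510.0, 191.0, 107.0], [529.0, 191.0, 117.0], [534.0, 198.0, 118.0], [544.0, 202.0, 123.0]]
168 [[486.0, 195.0, 87.0], [509.0, 193.0, 99.0], [527.0, 193.0, 109.0], [526.0, 204.0, 106.0], [530.0, 212.0, 107.0]]
170 [[490.0, 193.0, 82.0], [505.0, 195.0, 90.0], [530.0, 192.0, 103.0], [527.0, 203.0, 100.0], [528.0, 214.0, 99.0]]
172 [[368.0, 261.0, -0.0], [508.0, 194.0, 85.0], [526.0, 195.0, 94.0], [512.0, 213.0, 83.0], [555.0, 198.0, 108.0]]
174 [[382.0, 254.0, -0.0], [508.0, 195.0, 77.0], [521.0, 198.0, 84.0], [542.0, 197.0, 95.0], [554.0, 199.0, 101.0]]
176 [[415.0, 237.0, 13.0], [424.0, 243.0, 16.0], [524.0, 198.0, 78
[... 817 characters left out ...]
0], [523.0, 225.0, 22.0]]
192 [[490.0, 201.0, -0.0], [524.0, 193.0, 21.0], [525.0, 203.0, 20.0], [523.0, 215.0, 17.0], [519.0, 228.0, 12.0]]
194 [[504.0, 194.0, 1.0], [518.0, 197.0, 10.0], [526.0, 203.0, 13.0], [521.0, 217.0, 8.0], [514.0, 232.0, 0.0]]
196 [[512.0, 190.0, -0.0], [514.0, 200.0, -1.0], [520.0, 208.0, 1.0], [525.0, 216.0, 2.0], [523.0, 228.0, -1.0]]
198 [[519.0, 187.0, -3.0], [526.0, 194.0, 0.0], [529.0, 203.0, -0.0], [533.0, 211.0, 1.0], [538.0, 220.0, 2.0]]
200 [[535.0, 179.0, 1.0], [535.0, 189.0, -1.0], [541.0, 197.0, 1.0], [544.0, 206.0, 1.0], [546.0, 216.0, 0.0]]
202 [[545.0, 174.0, 1.0], [552.0, 181.0, 4.0], [548.0, 194.0, -2.0], [552.0, 202.0, -0.0], [556.0, 210.0, 0.0]]
```

View pics/s2c.png

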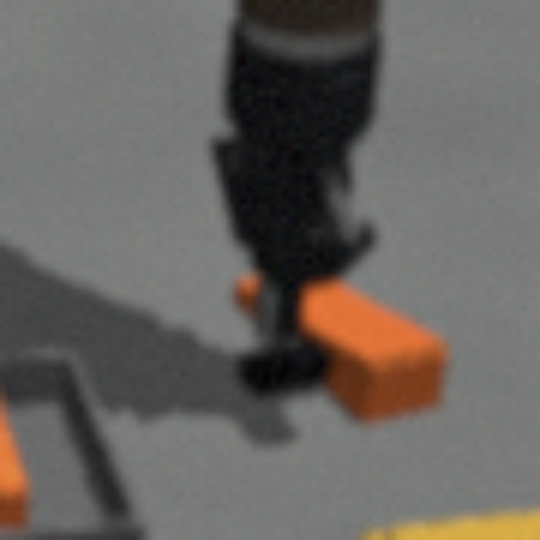

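```bash
python3 -c "
from h import *
for f in ('wrist0','w1'):
    d=dict(np.load('pics/'+f+'.npz')); W=cloud(d)
    for v in range(236,310,4): print(v,[(W[v,u]*1e3).round(0).tolist() for u in ((225,235,405,415) if f=='wrist0' else (265,275,365,375))])
"
```

```text
236 [[197.0, 319.0, 0.0], [202.0, 332.0, -2.0], [271.0, 567.0, -0.0], [275.0, 580.0, 0.0]]
240 [[204.0, 315.0, -2.0], [208.0, 330.0, -1.0], [278.0, 565.0, -0.0], [282.0, 579.0, -1.0]]
244 [[209.0, 314.0, 0.0], [213.0, 328.0, 0.0], [284.0, 564.0, -1.0], [288.0, 578.0, -0.0]]
248 [[215.0, 311.0, 0.0], [219.0, 325.0, 0.0], [nan, nan, nan], [294.0, 576.0, 1.0]]
252 [[119.0, 436.0, 249.0], [122.0, 439.0, 245.0], [146.0, 521.0, 245.0], [146.0, 525.0, 249.0]]
256 [[120.0, 437.0, 252.0], [125.0, 438.0, 244.0], [148.0, 520.0, 246.0], [146.0, 524.0, 252.0]]
260 [[120.0, 438.0, 256.0], [126.0, 438.0, 246.0], [150.0, 520.0, 247.0], [145.0, 523.0, 257.0]]
264 [[120.0, 439.0, 259.0], [128.0, 437.0, 247.0], [152.0, 519.0, 248.0], [145.0, 522.0, 260.0]]
268 [[122.0, 439.0, 260.0], [130.0, 436.0, 246.0], [154.0, 519.0, 248.0], [145.0, 521.0, 262.0]]
272 [[124.0, 438.0, 260.0], [131.0, 436.0, 248.0], [156.0, 518.0, 248.0], [148.0, 521.0, 261.0]]
276 [[125.0, 438.0, 261.0], [133.0, 436.0, 249.0], [157.0, 518.0, 249.0], [149.0, 520.0, 262.0]]
280 [[128.0, 437.0, 261.0], [136.0, 435.0, 248.0], [159.0, 51
[... 1826 characters left out ...]
.0], [542.0, 209.0, 170.0]]
284 [[496.0, 206.0, 172.0], [498.0, 197.0, 157.0], [540.0, 200.0, 161.0], [542.0, 208.0, 172.0]]
288 [[496.0, 205.0, 172.0], [498.0, 195.0, 158.0], [540.0, 198.0, 161.0], [542.0, 208.0, 174.0]]
292 [[496.0, 203.0, 173.0], [498.0, 193.0, 159.0], [541.0, 196.0, 161.0], [542.0, 206.0, 174.0]]
296 [[496.0, 202.0, 173.0], [498.0, 192.0, 160.0], [541.0, 194.0, 161.0], [542.0, 205.0, 175.0]]
300 [[496.0, 200.0, 174.0], [498.0, 189.0, 160.0], [541.0, 193.0, 163.0], [542.0, 203.0, 176.0]]
304 [[496.0, 198.0, 174.0], [472.0, 60.0, -0.0], [541.0, 191.0, 163.0], [539.0, 212.0, 190.0]]
308 [[501.0, 216.0, 199.0], [471.0, 54.0, -1.0], [568.0, 88.0, 36.0], [536.0, 217.0, 199.0]]
```

Request:
{"api": "send_rows", "payload": {
  "increments": [
    [[0,0,0,0],[0,0,0,0],[0,0,0,0],[-0.001,0,0.004,0],[-0.001,0,0.006,0],[0,0,0.006,0],[0,0,0.003,0],[0,0,0,0]]
  ],
  "hand": 0
}}

```text
clock: 4.4
eef_pos: [0.5136, 0.2076, -0.0026]
tool_rot: [0.999, 0.031, 0.005, -0.002]
ft_force: [0.3, -0.4, -0.7]
grip_width: 0.0426
```

```bash
python3 -c "
from h import *
o,_=st();print(Rotation.from_quat(o['tool_rot']).as_matrix().round(4));d=cap('wrist','w3.png')
W=cloud(d)
for v in range(200,260,4): print(v,[(W[v,u]*1e3).round(0).tolist() for u in (265,275,320,365,375)])
"
```

```text
t 4.4 p [513.6 207.6  -2.6] yaw 3.56 F [ 0.3 -0.4 -0.7] w 42.6 q [ 0.38  0.52 -0.18  0.85  0.    1.89] tilt 0.67
[[ 0.998   0.0622  0.0107]
 [ 0.0621 -0.9981  0.005 ]
 [ 0.0109 -0.0043 -0.9999]]
200 [[485.0, 240.0, 27.0], [489.0, 241.0, 27.0], [511.0, 243.0, 31.0], [531.0, 246.0, 36.0], [535.0, 246.0, 37.0]]
204 [[484.0, 238.0, 26.0], [489.0, 239.0, 27.0], [511.0, 241.0, 31.0], [531.0, 244.0, 36.0], [536.0, 244.0, 36.0]]
208 [[480.0, 226.0, -1.0], [486.0, 227.0, -1.0], [511.0, 239.0, 31.0], [532.0, 242.0, 35.0], [536.0, 242.0, 36.0]]
212 [[480.0, 224.0, 1.0], [486.0, 224.0, -0.0], [512.0, 235.0, 24.0], [539.0, 227.0, -1.0], [545.0, 228.0, 0.0]]
216 [[480.0, 221.0, -1.0], [486.0, 222.0, -0.0], [512.0, 233.0, 24.0], [539.0, 225.0, -0.0], [545.0, 225.0, -0.0]]
220 [[480.0, 219.0, -1.0], [486.0, 219.0, 0.0], [512.0, 230.0, 24.0], [540.0, 222.0, 0.0], [546.0, 222.0, -1.0]]
224 [[480.0, 217.0, 1.0], [486.0, 217.0, -0.0], [512.0, 229.0, 25.0], [540.0, 219.0, -1.0], [546.0, 220.0, -1.0]]
228 [[480.0, 214.0, 1.0], [486.0, 214.0, 1.0], [512.0, 226.0, 25.0], [540.0, 217.0, -1.0], [546.0, 218.0, 0.0]]
232 [[480.0, 211.0, -1.0], [486.0, 211.0, -0.0], [512.0, 224.0, 25.0], [540.0, 215.0, -0.0], [546.0, 215.0, 0.0]]
236 [[480.0, 208.0, -1.0], [486.0, 208.0, -1.0], [512.0, 222.0, 26.0], [541.0, 211.0, -1.0], [547.0, 213.0, 1.0]]
240 [[480.0, 206.0, -0.0], [486.0, 207.0, 1.0], [512.0, 220.0, 25.0], [541.0, 209.0, 0.0], [547.0, 209.0, -0.0]]
244 [[480.0, 203.0, 0.0], [489.0, 216.0, 25.0], [513.0, 217.0, 25.0], [536.0, 219.0, 25.0], [548.0, 207.0, -0.0]]
248 [[485.0, 216.0, 29.0], [490.0, 216.0, 29.0], [513.0, 216.0, 26.0], [535.0, 219.0, 30.0], [540.0, 220.0, 30.0]]
252 [[486.0, 215.0, 32.0], [491.0, 216.0, 33.0], [513.0, 212.0, 24.0], [534.0, 219.0, 35.0], [539.0, 219.0, 34.0]]
256 [[487.0, 216.0, 38.0], [491.0, 215.0, 36.0], [513.0, 211.0, 26.0], [534.0, 218.0, 37.0], [538.0, 219.0, 38.0]]
```

View pics/w3.png

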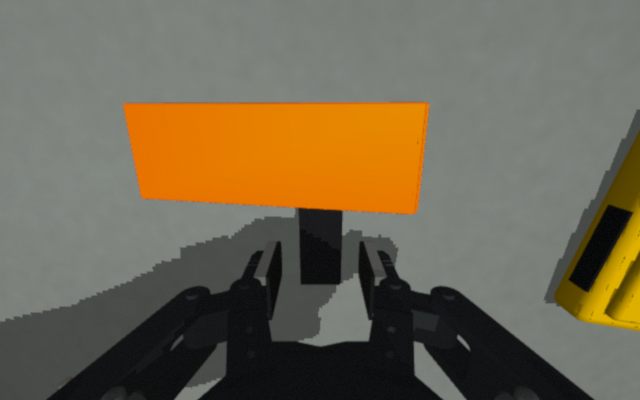

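Request:
{"api": "send_rows", "payload": {
  "increments": [
    [[0,0,0.005,0],[0,0,0.005,0],[0,0,0.003,0],[0,0,0.001,0],[0,0,0,0],[0,0,0,0],[0,0,0,0],[0,0,0,0]]
  ]
}}

```text
clock: 5.25
eef_pos: [0.5144, 0.2079, -0.0173]
tool_rot: [0.999, 0.031, 0.006, -0.003]
ft_force: [0.2, -0.2, 0.8]
grip_width: 0.0427
```

Request:
{"api": "send_rows", "payload": {
  "increments": [
    [[0,0,0,0],[0,0,0,0],[0,0,0,0],[0,0,0,0],[0,0,0,0],[0,0,0,0],[0,0,0,0],[0,0,0,0]]
  ],
  "hand": 1
}}

```text
clock: 6.05
eef_pos: [0.5144, 0.2078, -0.0168]
tool_rot: [0.999, 0.031, 0.006, -0.003]
ft_force: [-0.2, 0.6, 0.8]
grip_width: 0.021
```

```bash
python3 -c "
from h import *
st();cap('wrist','w4.png')"
```

```text
t 6.05 p [514.4 207.8 -16.8] yaw 3.56 F [-0.2  0.6  0.8] w 21.0 q [ 0.38  0.54 -0.2   0.82  0.    1.89] tilt 0.75
```

View pics/w4.png

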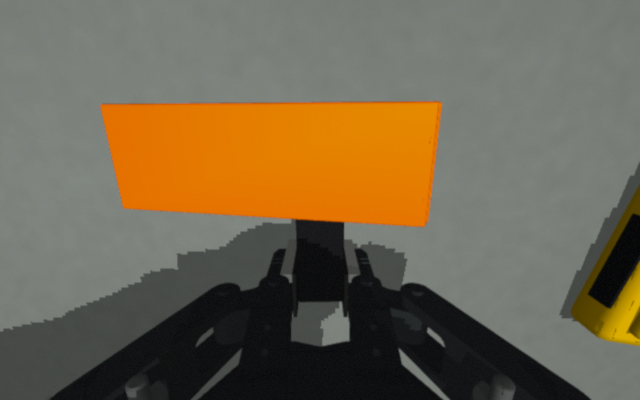

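Request:
{"api": "send_rows", "payload": {
  "increments": [
    [[0,-0.002,-0.008,0],[0,-0.003,-0.0075,0],[0,-0.0035,-0.007,0],[0,-0.004,-0.007,0],[0,-0.005,-0.006,0],[0,-0.005,-0.006,0],[0,-0.006,-0.005,0],[0,-0.006,-0.005,0]]
  ]
}}

```text
clock: 6.9
eef_pos: [0.5105, 0.2443, 0.0384]
tool_rot: [1.0, 0.031, 0.005, -0.002]
ft_force: [0.4, -0.1, -2.8]
grip_width: 0.0206
```

```bash
python3 -c "
from h import *
st();cap('wrist','w5.png');d=cap('scene','s5.png');cv2.imwrite('pics/s5c.png',cv2.cvtColor(cv2.resize(d['image'][110:220,310:430],None,fx=5,fy=5),cv2.COLOR_RGB2BGR))"
```

```text
t 6.9 p [510.5 244.3  38.4] yaw 3.54 F [ 0.4 -0.1 -2.8] w 20.6 q [ 0.45  0.49 -0.11  0.96 -0.    1.96] tilt 0.64
```

View pics/s5c.png

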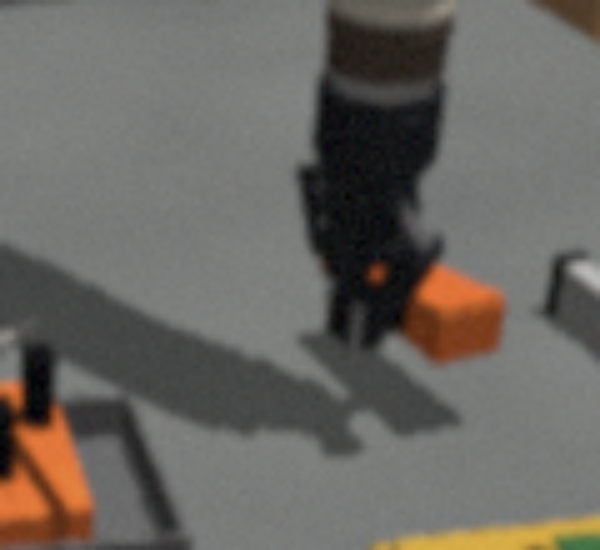

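View pics/w5.png

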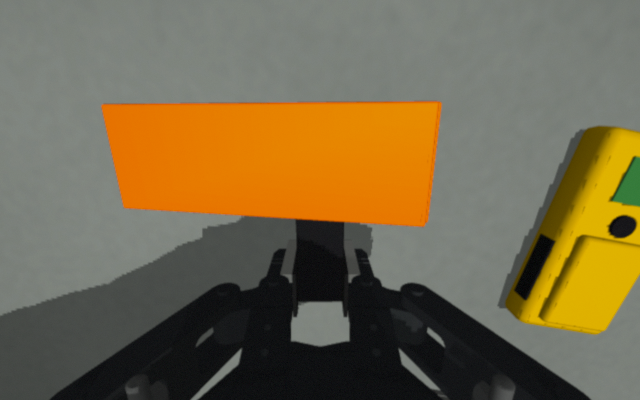

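Request:
{"api": "send_rows", "payload": {
  "increments": [
    [[0,0.002,0.013,0],[0,0.002,0.013,0],[0,0.002,0.012,0],[0,0.002,0.009,0],[0,0.002,0.003,0],[0,0,0,0],[0,0,0,0],[0,0,0,0]]
  ]
}}

```text
clock: 7.8
eef_pos: [0.5114, 0.2336, -0.0165]
tool_rot: [1.0, 0.031, 0.005, -0.002]
ft_force: [-0.0, 0.1, -1.3]
grip_width: 0.0208
```

```bash
python3 -c "
from h import *
st()"
```

```text
t 7.8 p [511.4 233.6 -16.5] yaw 3.56 F [-0.   0.1 -1.3] w 20.8 q [ 0.43  0.55 -0.17  0.83  0.    1.94] tilt 0.6
```

Request:
{"api": "send_rows", "payload": {
  "increments": [
    [[0,0,0,0],[0,0,0,0],[0,0,0,0],[0,0,0,0],[0,0,-0.004,0],[0,0,-0.006,0],[0,0,0,0],[0,0,0,0]]
  ],
  "hand": 0.5
}}

```text
clock: 8.6
eef_pos: [0.512, 0.2336, -0.0048]
tool_rot: [0.999, 0.031, 0.006, -0.002]
ft_force: [0.0, -0.8, -2.0]
grip_width: 0.0214
```

```bash
python3 -c "
from h import *
st();cap('wrist','w6.png')"
```

```text
t 8.6 p [512.  233.6  -4.8] yaw 3.59 F [ 0.  -0.8 -2. ] w 21.4 q [ 0.43  0.54 -0.16  0.86 -0.    1.94] tilt 0.69
```

View pics/w6.png

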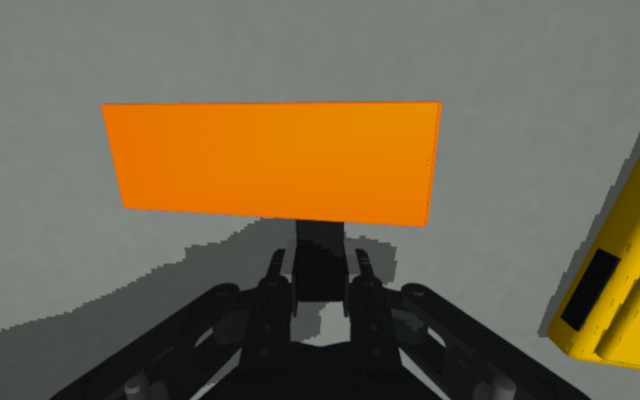

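Request:
{"api": "send_rows", "payload": {
  "increments": [
    [[0,0,0,0],[0,0,0,0],[0,0,0,0],[0,0,0,0],[0,0,0,0],[0,0,0,0],[0,0,0,0],[0,0,0,0]]
  ],
  "hand": 0.485
}}

```text
clock: 9.45
eef_pos: [0.5122, 0.2338, -0.0045]
tool_rot: [0.999, 0.031, 0.006, -0.002]
ft_force: [0.3, -0.3, 0.8]
grip_width: 0.0223
```

```bash
python3 -c "
from h import *
st();d=cap('wrist','w7.png');print(fitw(d,(.507,.313,.06),.027,1))"
```

```text
t 9.45 p [512.2 233.8  -4.5] yaw 3.58 F [ 0.3 -0.3  0.8] w 22.3 q [ 0.43  0.54 -0.16  0.86 -0.    1.94] tilt 0.72
(array([0.50125827, 0.31301068, 0.08916311]), np.float64(0.12729516522813544))
```

View pics/w7.png

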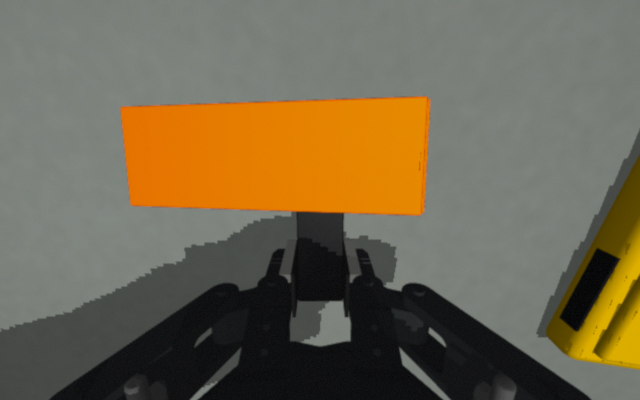

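```bash
python3 -c "
from h import *
for f in ('w6','w7'):
    W=cloud(dict(np.load('pics/'+f+'.npz')))
    for u,v in ((320,110),(320,160),(320,205),(320,240),(320,295),(200,115),(200,200)): print(f,u,v,(W[v,u]*1e3).round(1))"
```

```text
w6 320 110 [506.7 309.5  42.8]
w6 320 160 [507.8 290.7  44.6]
w6 320 205 [509.  271.8  43.7]
w6 320 240 [510.3 252.3  36.3]
w6 320 295 [512.2 222.8  36.8]
w6 200 115 [457.7 304.4  33.6]
w6 200 200 [455.  267.2  32.6]
w7 320 110 [507.  309.7  32.1]
w7 320 160 [508.2 289.3  35.1]
w7 320 205 [509.4 269.8  37.7]
w7 320 240 [510.6 251.   33.5]
w7 320 295 [512.3 223.2  37.4]
w7 200 115 [453.1 304.1  21.5]
w7 200 200 [453.1 265.7  27.9]
```

Request:
{"api": "send_rows", "payload": {
  "increments": [
    [[0,-0.002,-0.006,0],[0,-0.003,-0.006,0],[0,-0.0035,-0.0055,0],[0,-0.004,-0.005,0],[0,-0.004,-0.005,0],[0,-0.0045,-0.0045,0],[0,-0.005,-0.0045,0],[0,-0.005,-0.004,0]]
  ]
}}

```text
clock: 10.3
eef_pos: [0.5094, 0.2673, 0.0398]
tool_rot: [0.999, 0.031, 0.006, -0.003]
ft_force: [-0.5, 1.2, -1.7]
grip_width: 0.0219
```

```bash
python3 -c "
from h import *
st();d=cap('wrist','w8.png')
W=cloud(d)
for u,v in ((320,110),(320,160),(320,205),(320,240),(320,295),(200,115),(200,180)): print(u,v,(W[v,u]*1e3).round(1))"
```

```text
t 10.3 p [509.4 267.3  39.8] yaw 3.57 F [-0.5  1.2 -1.7] w 21.9 q [ 0.48  0.51 -0.08  0.97 -0.    1.99] tilt 0.73
320 110 [505.1 343.1  -1.1]
320 160 [506.3 316.1  40.1]
320 205 [507.5 293.9  53.9]
320 240 [508.3 279.3  67. ]
320 295 [509.8 253.3  76.9]
200 115 [4.248e+02 3.349e+02 4.000e-01]
200 180 [435.3 298.6  33.4]
```

View pics/w8.png

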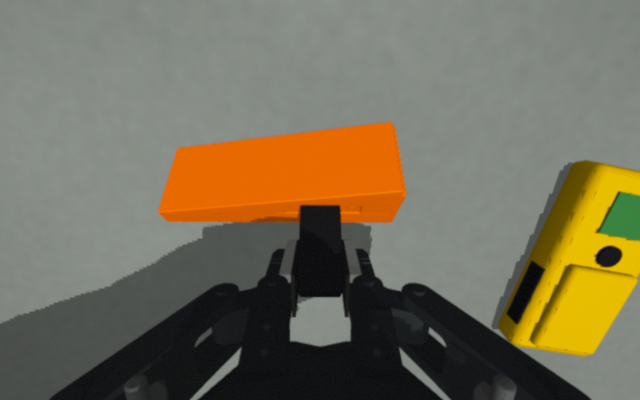

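Request:
{"api": "send_rows", "payload": {
  "increments": [
    [[0,-0.001,0.007,0],[0,-0.002,0.007,0],[0,-0.005,-0.003,0],[0,-0.005,-0.003,0],[0,-0.005,-0.003,0],[0,-0.006,-0.003,0],[0,-0.006,-0.002,0],[0,-0.006,-0.002,0]]
  ]
}}

```text
clock: 11.15
eef_pos: [0.5083, 0.3024, 0.046]
tool_rot: [1.0, 0.03, 0.008, 0.001]
ft_force: [-0.3, -0.7, -0.6]
grip_width: 0.022
```

```bash
python3 -c "
from h import *
st();d=cap('wrist','w9.png')
W=cloud(d)
for v in range(120,300,15): print(v,(W[v,320]*1e3).round(1))"
```

```text
t 11.15 p [508.3 302.4  46. ] yaw 3.49 F [-0.3 -0.7 -0.6] w 22.0 q [ 0.54  0.53 -0.02  1.01 -0.01  2.05] tilt 0.92
120 [504.8 371.1  -0.7]
135 [5.054e+02 3.609e+02 3.000e-01]
150 [ 5.061e+02  3.502e+02 -3.000e-01]
165 [ 5.067e+02  3.392e+02 -5.000e-01]
180 [506.6 334.4  25.5]
195 [506.7 328.7  40.4]
210 [506.8 324.   54. ]
225 [507.3 315.4  55.6]
240 [507.3 311.8  67.6]
255 [507.5 307.2  75.7]
270 [507.4 304.7  85.8]
285 [507.6 300.7  92.3]
```

View pics/w9.png

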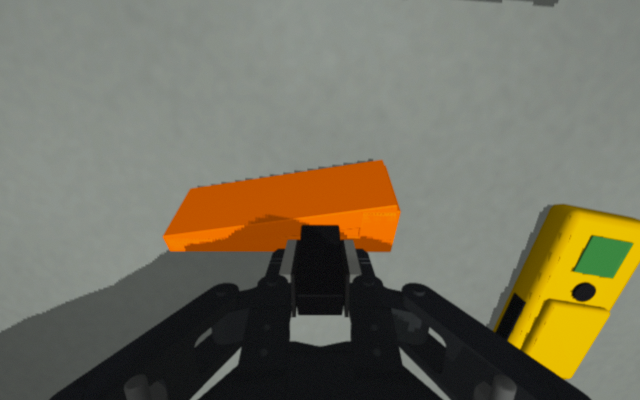

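Request:
{"api": "send_rows", "payload": {
  "increments": [
    [[0,-0.005,0,0],[0,-0.005,0,0],[0,-0.005,0,0],[0,-0.005,0,0],[0,-0.004,0.001,0],[0,-0.002,0.001,0],[0,0,0,0],[0,0,0,0]]
  ]
}}

```text
clock: 12.0
eef_pos: [0.5073, 0.3319, 0.0447]
tool_rot: [0.999, 0.031, 0.009, 0.001]
ft_force: [0.3, -0.7, 0.9]
grip_width: 0.0219
```

```bash
python3 -c "
from h import *
st();d=cap('wrist','w10.png')
W=cloud(d)
for v in range(150,300,10): print(v,(W[v,320]*1e3).round(1))"
```

```text
t 12.0 p [507.3 331.9  44.7] yaw 3.61 F [ 0.3 -0.7  0.9] w 21.9 q [ 0.59  0.55  0.02  1.02 -0.01  2.09] tilt 1.05
150 [ 5.051e+02  3.799e+02 -5.000e-01]
160 [ 5.055e+02  3.727e+02 -4.000e-01]
170 [506.  365.2  -0.8]
180 [506.5 357.5  -1.3]
190 [5.070e+02 3.502e+02 1.000e-01]
200 [507.3 343.7   4.5]
210 [507.  342.4  22.5]
220 [506.7 342.4  40.6]
230 [506.7 339.3  48.9]
240 [506.9 334.8  53.1]
250 [506.8 334.4  64.5]
260 [506.6 333.4  73.7]
270 [506.5 333.4  83.2]
280 [506.3 333.7  92.1]
290 [506.5 329.9  94.3]
```

View pics/w10.png

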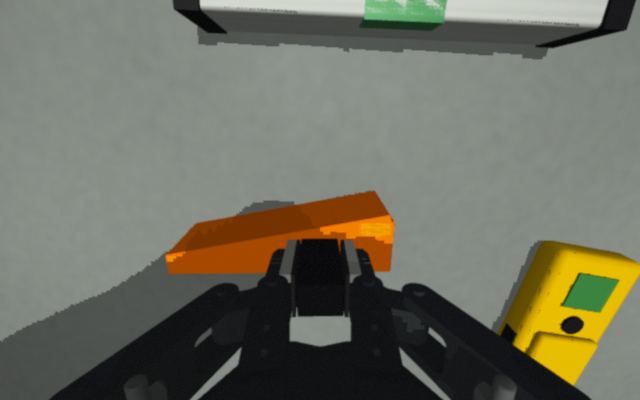

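Request:
{"api": "send_rows", "payload": {
  "increments": [
    [[0,0,0,0],[0,0,0,0],[0,0,0,0],[0,0,0,0],[0,0,0,0],[0,0,-0.02,0],[0,0,-0.04,0],[0,0,-0.04,0]]
  ],
  "hand": 0.2
}}

```text
clock: 12.85
eef_pos: [0.5009, 0.3292, 0.1392]
tool_rot: [1.0, 0.031, 0.002, 0.005]
ft_force: [0.9, 1.2, 1.1]
grip_width: 0.034
```

```bash
python3 -c "
from h import *
o,_=st();print(Rotation.from_quat(o['tool_rot']).as_matrix().round(4));d=cap('wrist','w11.png');print(fitw(d,(.507,.334,.06),0,0))
plan([.5285,.028,.14],79.6-180,15)
plan([.5285,.028,.14],79.6,15)"
```

```text
t 12.85 p [500.9 329.2 139.2] yaw 3.54 F [0.9 1.2 1.1] w 34.0 q [ 0.59  0.48  0.15  1.25 -0.01  2.1 ] tilt 0.59
[[ 0.9981  0.0617  0.0039]
 [ 0.0618 -0.998  -0.0094]
 [ 0.0033  0.0097 -0.9999]]
(array([0.50728859, 0.32611206, 0.06342556]), np.float64(0.04031032467187412))
t 12.9 p [504.3 331.5 147.3] yaw 3.54 F [1.6 1.  4.3] w 34.1 q [ 0.59  0.47  0.16  1.25 -0.01  2.1 ] tilt 0.83
[0.0004, 0.0203, 0.0005, 6.93]
[0.0028, 0.0201, 0.0005, 6.93]
[0.0052, 0.0196, 0.0005, 6.93]
[0.0075, 0.0188, 0.0005, 6.93]
[0.0098, 0.0178, 0.0005, 6.93]
[0.0118, 0.0165, 0.0005, 6.93]
[0.0137, 0.0149, 0.0005, 6.93]
[0.0154, 0.0132, 0.0005, 6.93]
[0.0169, 0.0112, 0.0005, 6.93]
[0.0181, 0.0091, 0.0005, 6.93]
[0.0191, 0.0068, 0.0005, 6.93]
[0.0198, 0.0045, 0.0005, 6.93]
[0.0202, 0.0021, 0.0005, 6.93]
[0.0203, -0.0004, 0.0005, 6.93]
[0.0201, -0.0028, 0.0005, 6.93]
t 12.9 p [504.3 331.5 147.3] yaw 3.54 F [1.6 1.  4.3] w 34.1 q [ 0.59  0.47  0.16  1.25 -0.01  2.1 ] tilt 0.83
[0.0004, 0.0203, 0.0005, -5.07]
[-0.0014, 0.0202, 0.0005, -5.07]
[-0.0032, 0.02, 0.0005, -5.07]
[-0.005, 0.0197, 0.0005, -5.07]
[-0.0067, 0.0192, 0.0005, -5.07]
[-0.0084, 0.0185, 0.0005, -5.07]
[-0.01, 0.0177, 0.0005, -5.07]
[-0.0115, 0.0167, 0.0005, -5.07]
[-0.0129, 0.0157, 0.0005, -5.07]
[-0.0143, 0.0144, 0.0005, -5.07]
[-0.0155, 0.0131, 0.0005, -5.07]
[-0.0166, 0.0117, 0.0005, -5.07]
[-0.0175, 0.0102, 0.0005, -5.07]
[-0.0184, 0.0086, 0.0005, -5.07]
[-0.0191, 0.007, 0.0005, -5.07]
```

View pics/w11.png

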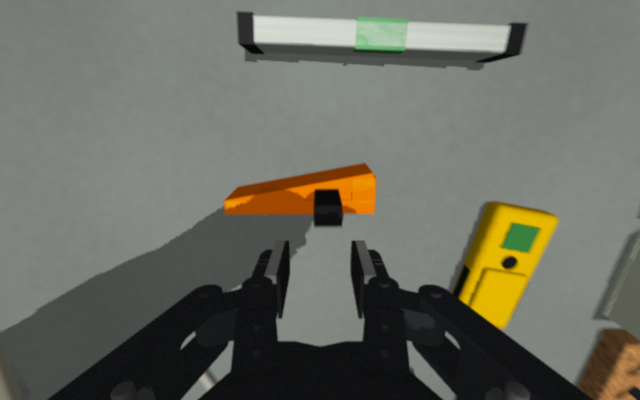

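```bash
python3 -c "
from h import *
plan([.5285,.028,.14],79.6,11)"
```

```text
t 12.9 p [504.3 331.5 147.3] yaw 3.54 F [1.6 1.  4.3] w 34.1 q [ 0.59  0.47  0.16  1.25 -0.01  2.1 ] tilt 0.83
[0.0005, 0.0277, 0.0007, -6.91]
[-0.0028, 0.0275, 0.0007, -6.91]
[-0.0061, 0.027, 0.0007, -6.91]
[-0.0093, 0.0261, 0.0007, -6.91]
[-0.0124, 0.0247, 0.0007, -6.91]
[-0.0153, 0.0231, 0.0007, -6.91]
[-0.018, 0.0211, 0.0007, -6.91]
[-0.0204, 0.0187, 0.0007, -6.91]
[-0.0225, 0.0162, 0.0007, -6.91]
[-0.0243, 0.0133, 0.0007, -6.91]
[-0.0257, 0.0103, 0.0007, -6.91]
```

Request:
{"api": "send_rows", "payload": {
  "increments": [
    [[0.0005,0.028,0,-7],[-0.003,0.0275,0,-7],[-0.006,0.027,0,-7],[-0.009,0.026,0,-7],[-0.0125,0.025,0,-7],[-0.0155,0.023,0,-7],[-0.018,0.021,0,-7],[-0.0205,0.019,0,-7]]
  ],
  "hand": 0.2
}}

```text
clock: 13.7
eef_pos: [0.5311, 0.1093, 0.1523]
tool_rot: [0.856, 0.517, 0.013, 0.005]
ft_force: [0.5, -0.4, -0.6]
grip_width: 0.0338
```

```bash
python3 -c "
from h import *
d=cap('wrist','w12.png')
plan([.5285,.028,.12],79.6,4)"
```

```text
t 13.75 p [531.5 105.1 152.3] yaw 62.29 F [-0.  -3.   0.4] w 34.4 q [ 0.2   0.33 -0.03  1.18 -0.    0.68] tilt 1.56
[-0.0174, 0.0083, 0.0081, -4.33]
[-0.018, 0.007, 0.0081, -4.33]
[-0.0185, 0.0056, 0.0081, -4.33]
[-0.0188, 0.0042, 0.0081, -4.33]
```

Request:
{"api": "send_rows", "payload": {
  "increments": [
    [[-0.0165,0.008,0.003,-4.3],[-0.018,0.007,0.003,-4.3],[-0.0185,0.0055,0.003,-4.3],[-0.019,0.004,0.003,-4.3],[0,0,0,0],[0,0,0,0],[0,0,0,0],[0,0,0,0]]
  ]
}}

```text
clock: 14.55
eef_pos: [0.5298, 0.026, 0.1399]
tool_rot: [0.768, 0.641, 0.013, 0.008]
ft_force: [-0.2, 0.4, -0.3]
grip_width: 0.0341
```

```bash
python3 -c "
from h import *
d=cap('wrist','w13.png')
for n,p,z in (('p1',(.576,-.0150,-.18),.005),('p2',(.5295,.027,np.pi-.18),.005)):
    print(n,fitw(d,p,z))
W=cloud(d); m=np.nanmax(W[...,2]);
plan([.5285,.028,.05],79.6,4); o,_=st(); print(Rotation.from_quat(o['tool_rot']).as_matrix().round(4))"
```

```text
p1 (array([ 0.5745275 , -0.01748445, -0.1774771 ]), np.float64(0.04490292124926243))
p2 (array([0.52917944, 0.02428956, 2.95477283]), np.float64(0.07549035145313077))
t 14.6 p [529.8  26.1 140. ] yaw 79.72 F [ 0.4  0.2 -0.3] w 34.2 q [ 0.05  0.32 -0.09  1.14  0.    0.23] tilt 1.76
[0.0004, -0.0004, 0.0225, 0.03]
[0.0004, -0.0004, 0.0225, 0.03]
[0.0004, -0.0004, 0.0225, 0.03]
[0.0004, -0.0004, 0.0225, 0.03]
t 14.6 p [529.8  26.1 140. ] yaw 79.72 F [ 0.4  0.2 -0.3] w 34.2 q [ 0.05  0.32 -0.09  1.14  0.    0.23] tilt 1.76
[[ 0.1785  0.9835  0.0304]
 [ 0.9839 -0.1786  0.0037]
 [ 0.0091  0.0293 -0.9995]]
```

View pics/w13.png

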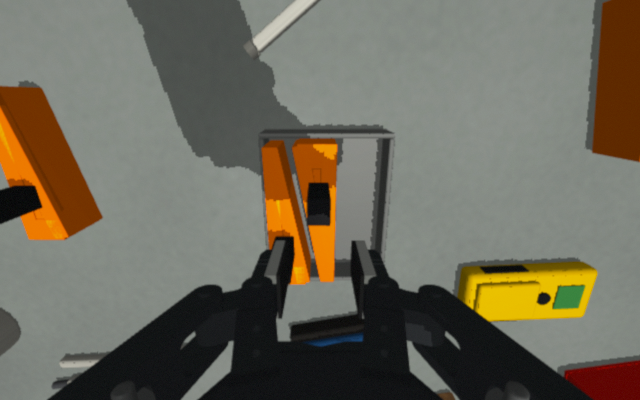

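Request:
{"api": "send_rows", "payload": {
  "increments": [
    [[-0.0005,-0.001,0.025,0],[-0.0005,-0.001,0.025,0],[0,-0.001,0.025,0],[0,0,0.02,0],[0,0,0.005,0],[0,0,0,0],[0,0,0,0],[0,0,0,0]]
  ]
}}

```text
clock: 15.4
eef_pos: [0.5342, 0.0308, 0.0409]
tool_rot: [0.766, 0.643, 0.017, 0.011]
ft_force: [-0.8, -0.4, -0.3]
grip_width: 0.0343
```

```bash
python3 -c "
from h import *
d=cap('wrist','w14.png')
W=cloud(d); st()
for v in range(180,300,12): print(v,[(W[v,u]*1e3).round(0).tolist() for u in (270,285,318,355,365)])"
```

```text
t 15.45 p [534.5  30.8  41.1] yaw 80.0 F [-0.3  0.9 -0.2] w 34.4 q [ 0.06  0.42 -0.22  0.89  0.    0.23] tilt 2.32
180 [[488.0, 10.0, 51.0], [489.0, 19.0, 53.0], [492.0, 36.0, 53.0], [511.0, 59.0, 6.0], [512.0, 67.0, 4.0]]
192 [[495.0, 9.0, 52.0], [496.0, 17.0, 53.0], [499.0, 35.0, 52.0], [520.0, 58.0, 5.0], [521.0, 65.0, 4.0]]
204 [[516.0, -3.0, 10.0], [502.0, 16.0, 54.0], [506.0, 34.0, 54.0], [529.0, 57.0, 5.0], [530.0, 64.0, 5.0]]
216 [[521.0, -2.0, 19.0], [510.0, 14.0, 53.0], [513.0, 32.0, 53.0], [539.0, 56.0, 4.0], [540.0, 63.0, 4.0]]
228 [[527.0, -3.0, 27.0], [516.0, 13.0, 54.0], [517.0, 31.0, 59.0], [547.0, 54.0, 6.0], [549.0, 62.0, 5.0]]
240 [[532.0, -2.0, 35.0], [519.0, 13.0, 63.0], [518.0, 31.0, 70.0], [526.0, 50.0, 63.0], [559.0, 61.0, 5.0]]
252 [[521.0, 6.0, 70.0], [519.0, 14.0, 75.0], [518.0, 31.0, 83.0], [525.0, 48.0, 77.0], [526.0, 53.0, 77.0]]
264 [[518.0, 9.0, 87.0], [525.0, 14.0, 78.0], [518.0, 31.0, 92.0], [529.0, 47.0, 81.0], [525.0, 51.0, 88.0]]
276 [[518.0, 10.0, 96.0], [517.0, 18.0, 100.0], [520.0, 31.0, 99.0], [534.0, 46.0, 83.0], [526.0, 50.0, 96.0]]
288 [[517.0, 12.0, 106.0], [536.0, 11.0, 81.0], [526.0, 29.0, 98.0], [540.0, 45.0, 84.0], [527.0, 49.0, 101.0]]
```

View pics/w14.png

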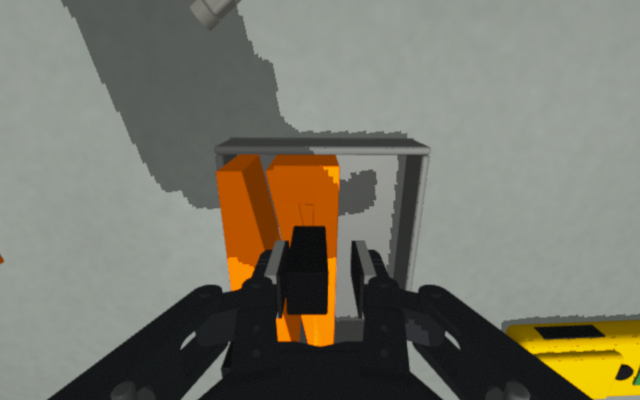

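Request:
{"api": "send_rows", "payload": {
  "increments": [
    [[-0.004,-0.001,0,0],[0,0,0,0],[0,0,0,0],[0,0,0,0],[0,0,0,0],[0,0,0,0],[-0.001,0,0,0],[-0.002,0,0,0]]
  ],
  "hand": 1
}}

```text
clock: 16.25
eef_pos: [0.5325, 0.0235, 0.0423]
tool_rot: [0.766, 0.643, 0.018, 0.011]
ft_force: [-0.7, -0.0, -2.2]
grip_width: 0.0173
```

```bash
python3 -c "
from h import *
st();d=cap('wrist','w15.png'); o=bot.get_obs();print(Rotation.from_quat(o['tool_rot']).as_matrix()[:,2].round(4))
for n,p,z in (('p1',(.576,-.0150,-.18),.005),('p2',(.5295,.027,np.pi-.18),.005)):
    print(n,fitw(d,p,z))"
```

```text
t 16.25 p [532.5  23.5  42.3] yaw 80.0 F [-0.7 -0.  -2.2] w 17.3 q [ 0.04  0.41 -0.23  0.89  0.    0.22] tilt 2.42
[ 0.0417  0.0049 -0.9991]
p1 (array([ 0.57431211, -0.017519  , -0.17910167]), np.float64(0.3754542244295852))
p2 (array([0.53080043, 0.02180766, 2.93227343]), np.float64(0.28503147586850086))
```

View pics/w15.png

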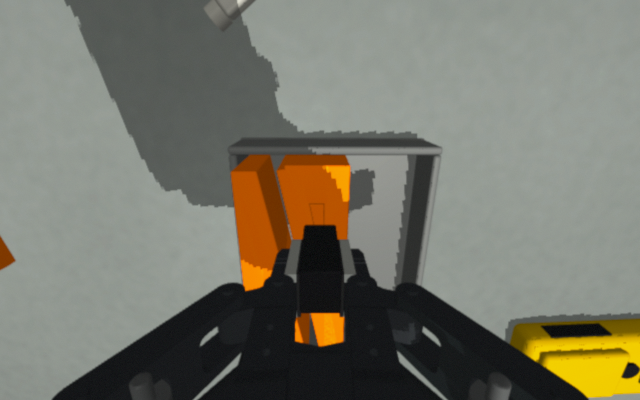

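Request:
{"api": "send_rows", "payload": {
  "increments": [
    [[0,0,0.002,0],[-0.002,0,0,0],[-0.002,0,0,0],[-0.002,0,0,0],[-0.002,0,0,0],[0,0,0,0],[0,0,0,0],[0,0,0,0]]
  ]
}}

```text
clock: 17.1
eef_pos: [0.5313, 0.0146, 0.0419]
tool_rot: [0.766, 0.642, 0.018, 0.012]
ft_force: [-1.6, -0.3, -0.8]
grip_width: 0.0173
```

```bash
python3 -c "
from h import *
st();d=cap('wrist','w16.png')"
```

```text
t 17.1 p [531.3  14.6  41.9] yaw 79.94 F [-1.6 -0.3 -0.8] w 17.3 q [ 0.02  0.41 -0.24  0.88  0.    0.2 ] tilt 2.49
```

View pics/w16.png

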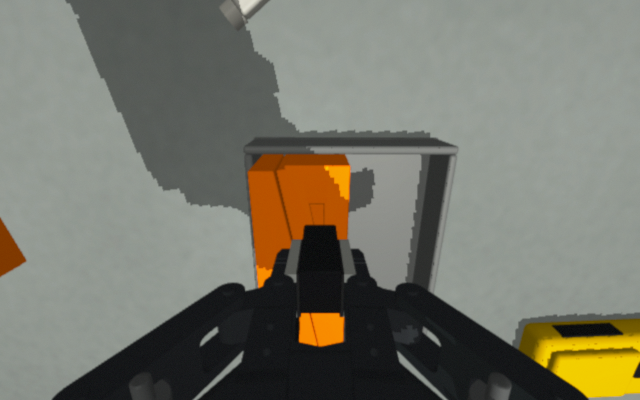

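Request:
{"api": "send_rows", "payload": {
  "increments": [
    [[-0.0015,0,0,0],[-0.0015,0,0,0],[-0.0015,0,0,0],[-0.0015,0,0,0],[-0.001,0,0,0],[-0.001,0,0,0],[0,0,0,0],[0,0,0,0]]
  ]
}}

```text
clock: 17.95
eef_pos: [0.5313, 0.0126, 0.0424]
tool_rot: [0.765, 0.643, 0.024, 0.008]
ft_force: [0.5, 3.3, -0.7]
grip_width: 0.0168
```

```bash
python3 -c "
from h import *
st();d=cap('wrist','w17.png')"
```

```text
t 17.95 p [531.3  12.6  42.4] yaw 80.16 F [ 0.5  3.3 -0.7] w 16.8 q [ 0.01  0.41 -0.24  0.88  0.02  0.19] tilt 2.83
```

View pics/w17.png

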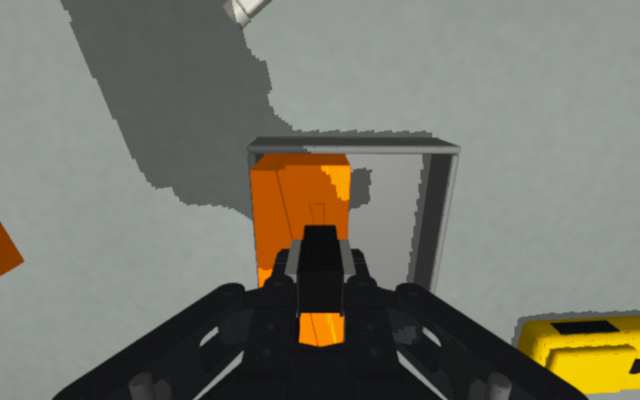

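Request:
{"api": "send_rows", "payload": {
  "increments": [
    [[0,0,0,0],[0,0,0,0],[0,0,0,0],[0,0,0,0],[0,0,-0.02,0],[0,0,-0.03,0],[0,0,-0.03,0],[0,0,-0.02,0]]
  ],
  "hand": 0.2
}}

```text
clock: 18.8
eef_pos: [0.5231, 0.0069, 0.1414]
tool_rot: [0.766, 0.643, 0.017, 0.008]
ft_force: [0.7, -0.5, -0.5]
grip_width: 0.0341
```

```bash
python3 -c "
from h import *
d=cap('wrist','w18.png')
for n,p,z in (('p1',(.576,-.0150,-.18),.005),('p2',(.5295,.015,np.pi-.18),.005)):
    print(n,fitw(d,p,z))
plan([.4843,-.237,.14],79,8)"
```

```text
p1 (array([ 0.576, -0.015, -0.18 ]), np.float64(1.0))
p2 (array([0.5295    , 0.015     , 2.96159265]), np.float64(1.0))
t 18.85 p [525.    6.9 144.6] yaw 80.0 F [ 0.5 -0.1  2. ] w 34.0 q [ 0.01  0.3  -0.1   1.13  0.01  0.18] tilt 2.43
[-0.0309, 0.0003, 0.0006, 0.12]
[-0.0309, 0.0004, 0.0006, 0.12]
[-0.0309, 0.0004, 0.0006, 0.12]
[-0.0309, 0.0005, 0.0006, 0.12]
[-0.0309, 0.0006, 0.0006, 0.12]
[-0.0309, 0.0006, 0.0006, 0.12]
[-0.0309, 0.0007, 0.0006, 0.12]
[-0.0309, 0.0008, 0.0006, 0.12]
```

View pics/w18.png

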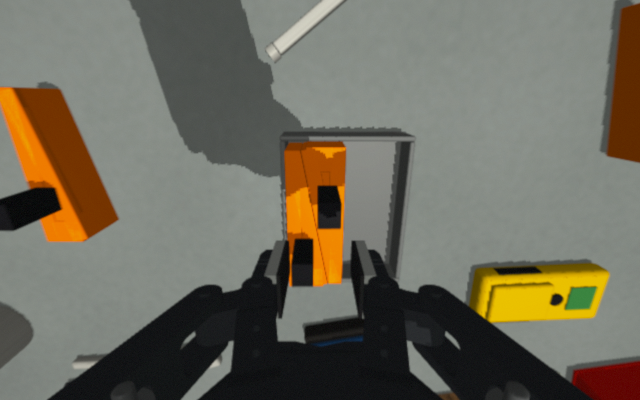

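Request:
{"api": "send_rows", "payload": {
  "increments": [
    [[-0.035,0,0,0],[-0.035,0,0,0.2],[-0.035,0,0,0.2],[-0.035,0,0,0.2],[-0.035,0.001,0,0.2],[-0.035,0.001,0,0.2],[-0.033,0.002,0,0],[0,0,0,0]]
  ]
}}

```text
clock: 19.65
eef_pos: [0.4859, -0.2422, 0.1408]
tool_rot: [0.77, 0.637, 0.02, 0.013]
ft_force: [-1.0, 1.0, 0.3]
grip_width: 0.0341
```

Request:
{"api": "send_rows", "payload": {
  "increments": [
    [[0,0,0,0],[0,0,0,0],[0,0,0,0],[0,0,0,0],[0,0,0,0],[0,0,0,0],[0,0,0,0],[0,0,0,0]]
  ]
}}

```text
clock: 20.45
eef_pos: [0.486, -0.2385, 0.1399]
tool_rot: [0.769, 0.639, 0.02, 0.012]
ft_force: [-0.1, 0.3, -0.7]
grip_width: 0.034
```

```bash
python3 -c "
from h import *
d=cap('wrist','w19.png')
print(fitw(d,(.4843,-.237,-.19),0)); W=cloud(d)
m=(W[...,2]>.085)&(W[...,2]<.1)&(np.hypot(W[...,0]-.484,W[...,1]+.237)<.03); P=W[m]; print(P.mean(0),cv2.minAreaRect(P[:,:2].astype(np.float32)))
plan([.4843,-.237,.14],79,8)"
```

```text
(array([ 0.48343854, -0.23780884, -0.18671128]), np.float64(0.14511613552696356))
[ 0.48168218 -0.23779394  0.09322174] ((0.48311564326286316, -0.23788191378116608), (0.017753966152668, 0.02229173667728901), 79.10867309570312)
t 20.5 p [ 486.  -238.5  139.9] yaw 79.48 F [-0.9 -0.   0.5] w 34.2 q [-0.47  0.33 -0.06  1.14  0.03 -0.29] tilt 2.64
[0.0001, -0.0002, -0.0, 0.06]
[0.0001, -0.0002, -0.0, 0.06]
[0.0001, -0.0002, -0.0, 0.06]
[0.0001, -0.0002, -0.0, 0.06]
[0.0001, -0.0002, -0.0, 0.06]
[0.0001, -0.0002, -0.0, 0.06]
[0.0001, -0.0002, -0.0, 0.06]
[0.0001, -0.0002, -0.0, 0.06]
```

View pics/w19.png

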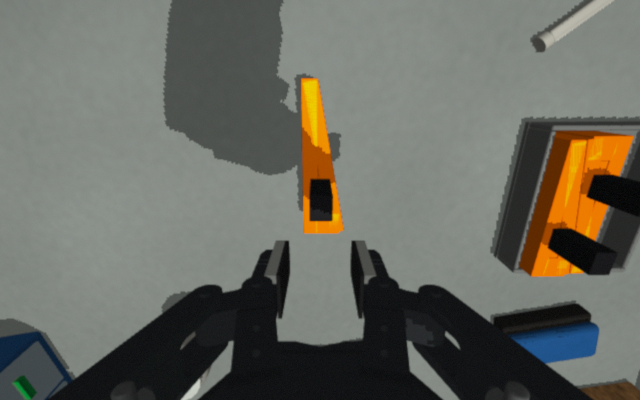

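```bash
cat >> h.py <<'E'
def plan3(target,yaw_deg,n):
    "exact, with full orientation"
    o,th=st(); R=Rotation.from_quat(o['tool_rot']).as_matrix(); dy=(yaw_deg-np.degrees(th)+180)%360-180
    print('z axis',R[:,2].round(4))
    for i in range(n):
        Ri=R@Rotation.from_euler('z',-dy*i/n,degrees=True).as_matrix()
        v=Ri.T@((np.array(target)-o['eef_pos'])/n); print(v.round(4).tolist(),round(-dy/n,2))
E
python3 -c "
from h import *
plan3([.4835,-.238,.037],79.1,4)"
```

```text
t 20.5 p [ 486.  -238.5  139.9] yaw 79.48 F [-0.9 -0.   0.5] w 34.2 q [-0.47  0.33 -0.06  1.14  0.03 -0.29] tilt 2.64
z axis [ 0.0454  0.0076 -0.9989]
[-0.0004, -0.0018, 0.0257] 0.09
[-0.0004, -0.0018, 0.0257] 0.09
[-0.0004, -0.0018, 0.0257] 0.09
[-0.0004, -0.0018, 0.0257] 0.09
```

Request:
{"api": "send_rows", "payload": {
  "increments": [
    [[-0.0005,-0.002,0.025,0.1],[-0.0005,-0.002,0.025,0.1],[-0.0005,-0.002,0.025,0.1],[-0.0005,-0.002,0.015,0],[0,0,0,0],[0,0,0,0],[0,0,0,0],[0,0,0,0]]
  ]
}}

```text
clock: 21.3
eef_pos: [0.4851, -0.2402, 0.0505]
tool_rot: [0.771, 0.637, 0.022, 0.015]
ft_force: [0.1, -0.7, -0.7]
grip_width: 0.0346
```

```bash
python3 -c "
from h import *
d=cap('wrist','w20.png')
plan3([.4835,-.238,.037],79.1,1)"
```

```text
t 21.35 p [ 485.2 -240.3   50.7] yaw 79.15 F [0.4 0.4 0. ] w 34.1 q [-0.48  0.41 -0.2   0.91  0.03 -0.29] tilt 3.05
z axis [ 0.053   0.0037 -0.9986]
[0.0017, -0.0028, 0.0136] 0.05
```

View pics/w20.png

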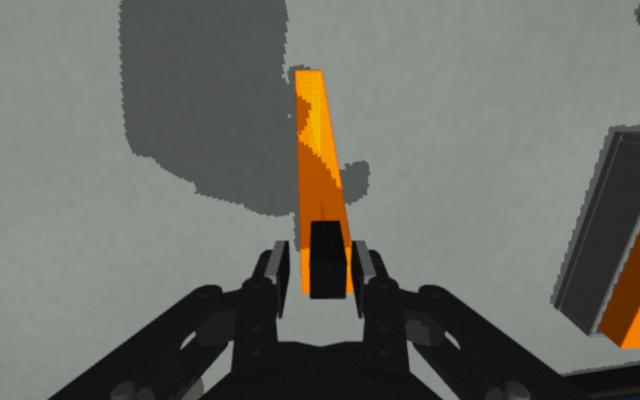

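Request:
{"api": "send_rows", "payload": {
  "increments": [
    [[0.001,-0.0015,0.007,0],[0.001,-0.0015,0.007,0],[0,0,0,0],[0,0,0,0],[0,0,0,0],[0,0,0,0],[0,0,0,0],[0,0,0,0]]
  ],
  "hand": 1
}}

```text
clock: 22.15
eef_pos: [0.4863, -0.2375, 0.0438]
tool_rot: [0.77, 0.637, 0.025, 0.019]
ft_force: [0.9, 0.5, 1.7]
grip_width: 0.0169
```

```bash
python3 -c "
from h import *
plan3([.4835,-.238,.137],79.6,4)"
```

```text
t 22.15 p [ 486.3 -237.5   43.8] yaw 79.23 F [0.9 0.5 1.7] w 16.9 q [-0.47  0.41 -0.22  0.88  0.03 -0.28] tilt 3.58
z axis [ 0.0625  0.0016 -0.998 ]
[0.0001, 0.0008, -0.0233] -0.09
[0.0001, 0.0008, -0.0233] -0.09
[0.0001, 0.0008, -0.0233] -0.09
[0.0001, 0.0008, -0.0233] -0.09
```

Request:
{"api": "send_rows", "payload": {
  "increments": [
    [[0,0,-0.03,0],[0,0,-0.045,0],[0,0,-0.045,0],[0,0,-0.01,0],[0,0,0,0],[0,0,0,0],[0,0,0,0],[0,0,0,0]]
  ]
}}

```text
clock: 22.95
eef_pos: [0.4737, -0.2357, 0.169]
tool_rot: [0.77, 0.637, 0.021, 0.012]
ft_force: [0.6, -0.2, -1.7]
grip_width: 0.0171
```

```bash
python3 -c "
from h import *
d=cap('wrist','w21.png')
plan3([.5872,.0374,.165],79.8,10)"
```

```text
t 23.0 p [ 473.5 -235.6  168.7] yaw 79.2 F [-0.3  0.2 -1.6] w 17.3 q [-0.48  0.29 -0.05  1.2   0.03 -0.29] tilt 2.75
z axis [ 0.047   0.0093 -0.9989]
[0.0289, 0.006, 0.0012] -0.06
[0.0289, 0.006, 0.0012] -0.06
[0.0289, 0.0061, 0.0012] -0.06
[0.0289, 0.0061, 0.0012] -0.06
[0.0289, 0.0061, 0.0012] -0.06
[0.0289, 0.0062, 0.0012] -0.06
[0.0289, 0.0062, 0.0012] -0.06
[0.0289, 0.0062, 0.0012] -0.06
[0.0289, 0.0062, 0.0012] -0.06
[0.0289, 0.0063, 0.0012] -0.06
```

View pics/w21.png

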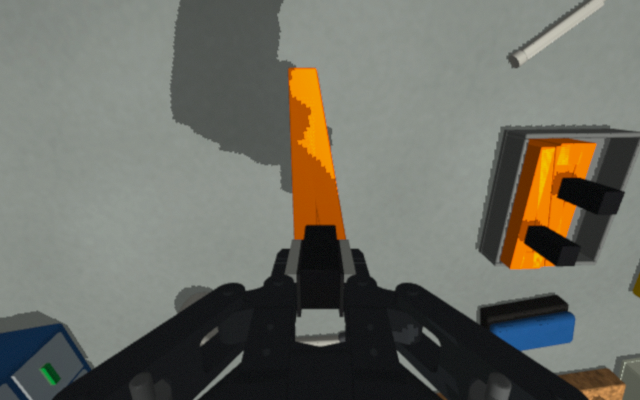

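Request:
{"api": "send_rows", "payload": {
  "increments": [
    [[0.03,0.006,0,0],[0.037,0.008,0,0],[0.037,0.008,0,0],[0.037,0.008,0,0],[0.037,0.008,0,-0.1],[0.037,0.008,0,-0.1],[0.037,0.008,0,-0.1],[0.035,0.008,0,-0.1]]
  ]
}}

```text
clock: 23.8
eef_pos: [0.5868, 0.0397, 0.1658]
tool_rot: [0.772, 0.636, 0.015, 0.006]
ft_force: [-0.1, -1.0, -1.8]
grip_width: 0.017
```

```bash
python3 -c "
from h import *
plan3([.5872,.0374,.150],79.8,3)"
```

```text
t 23.8 p [586.8  39.7 165.8] yaw 78.95 F [-0.1 -1.  -1.8] w 17.0 q [0.06 0.41 0.12 1.25 0.01 0.26] tilt 1.78
z axis [ 0.0295  0.0099 -0.9995]
[-0.0008, 0.0001, 0.0053] -0.28
[-0.0008, 0.0001, 0.0053] -0.28
[-0.0008, 0.0001, 0.0053] -0.28
```

Request:
{"api": "send_rows", "payload": {
  "increments": [
    [[-0.001,0,0.01,-0.3],[-0.001,0,0.01,-0.3],[0,0,0.01,-0.2],[0,0,0.005,0],[0,0,0,0],[0,0,0,0],[0,0,0,0],[0,0,0,0]]
  ]
}}

```text
clock: 24.6
eef_pos: [0.5854, 0.0387, 0.1239]
tool_rot: [0.767, 0.642, 0.012, 0.003]
ft_force: [0.7, -0.3, -0.3]
grip_width: 0.0174
```

```bash
python3 -c "
from h import *
d=cap('wrist','w22.png'); 
plan3([.5872,.0374,.09],79.8,5)
W=cloud(d)
# tray inner geometry and wedges by wrist depth
print(fitw(d,(.584,.037,-.18),.0865))
d=cap('top','t22.png'); cv2.imwrite('pics/t22c.png',cv2.cvtColor(cv2.resize(d['image'][150:260,270:390],None,fx=5,fy=5),cv2.COLOR_RGB2BGR))"
```

```text
t 24.65 p [585.6  38.7 124. ] yaw 79.88 F [-0.3 -0.  -1. ] w 17.3 q [0.06 0.44 0.06 1.16 0.01 0.24] tilt 1.4
z axis [ 0.0223  0.0099 -0.9997]
[-0.0003, 0.0002, 0.0068] 0.02
[-0.0003, 0.0002, 0.0068] 0.02
[-0.0003, 0.0002, 0.0068] 0.02
[-0.0003, 0.0002, 0.0068] 0.02
[-0.0003, 0.0002, 0.0068] 0.02
(array([ 0.58154342,  0.03710925, -0.18557249]), np.float64(0.354347499466233))
```

View pics/w22.png

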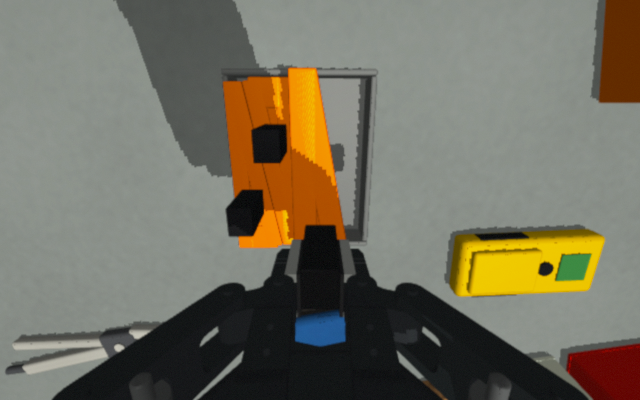

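View pics/t22c.png

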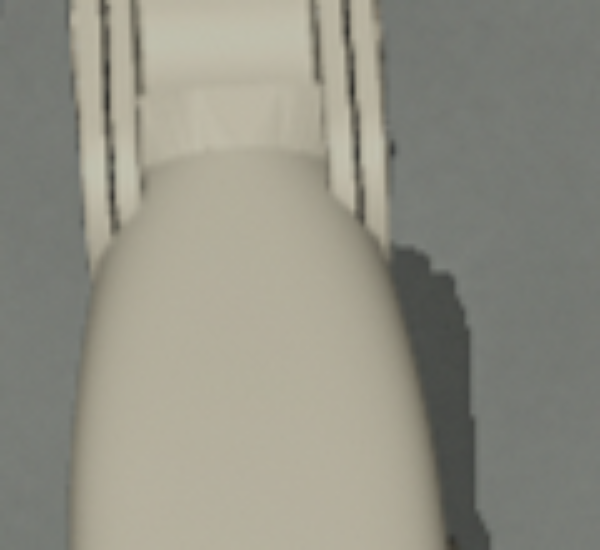

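```bash
cat >> h.py <<'E'
C=np.array([.558,.030]);TY=np.radians(-10.2)
def tf(W): # world-> tray xy (mm)
    q=(W[...,:2]-C)@np.array([[np.cos(TY),-np.sin(TY)],[np.sin(TY),np.cos(TY)]])
    return np.dstack([q*1e3,W[...,2]*1e3]) if W.ndim==3 else np.c_[q*1e3,W[:,2]*1e3]
E
python3 - <<'E'
from h import *
d=dict(np.load('pics/w22.npz')); T=tf(cloud(d)); O=orange(d['image'])>0
def edges(mask,name):
    P=T[mask]; 
    print(name,'n',len(P),'x',np.percentile(P[:,0],[0.5,99.5]).round(1),'y',np.percentile(P[:,1],[.5,99.5]).round(1),'z',np.median(P[:,2]).round(1))
    for a in range(-80,80,20):
        s=P[(P[:,0]>a)&(P[:,0]<a+20)]
        if len(s)>20: print('   x',a,'y',np.percentile(s[:,1],[2,98]).round(1),'z',np.median(s[:,2]).round(1))
edges(O&(T[...,2]>110)&(T[...,2]<140),'held')
edges(O&(T[...,2]>48)&(T[...,2]<58),'packed')
g=(~O)&(T[...,2]>32)&(T[...,2]<40)&(abs(T[...,0])<90)&(abs(T[...,1])<75)
edges(g,'rim')
E
```

```text
held n 6504 x [-71.   21.1] y [-3.8 25.3] z 130.1
   x -80 y [-3.7 11.1] z 131.4
   x -60 y [-3.5 14.2] z 130.9
   x -40 y [-3.5 17.8] z 130.2
   x -20 y [-3.3 21.4] z 129.5
   x 0 y [-3.3 25.3] z 128.9
   x 20 y [-3.4 27.2] z 128.2
packed n 7739 x [-73.6  67.4] y [-59.7 -11. ] z 52.7
   x -80 y [-58.7 -12. ] z 52.7
   x -60 y [-58.8 -11.9] z 52.7
   x -40 y [-59.4 -11.4] z 52.7
   x -20 y [-59.1 -11.4] z 52.7
   x 0 y [-58.8 -11.6] z 52.7
   x 20 y [-35.4 -11.3] z 52.7
   x 40 y [-55.1 -11.3] z 52.7
   x 60 y [-58.8 -14.3] z 52.7
rim n 2038 x [-81.   75.9] y [-65.5  59.2] z 35.4
   x -80 y [-64.1  58.5] z 35.5
   x -60 y [-26.6  59.2] z 35.3
   x -40 y [-65.2  59. ] z 35.4
   x -20 y [-65.3  59. ] z 35.3
   x 0 y [-65.6  58.7] z 35.4
   x 20 y [-17.5  58.8] z 35.4
   x 40 y [54.  58.8] z 35.5
   x 60 y [-22.2  58.5] z 35.3
```

Request:
{"api": "send_rows", "payload": {
  "increments": [
    [[0,-0.001,0.01,0],[0,-0.001,0.01,0],[0,0,0.01,0],[0,0,0.005,0],[0,0,0.003,0],[0,0,0,0],[0,0,0,0],[0,0,0,0]]
  ]
}}

```text
clock: 25.5
eef_pos: [0.584, 0.04, 0.082]
tool_rot: [0.766, 0.642, 0.011, 0.003]
ft_force: [-0.3, 0.1, -1.7]
grip_width: 0.0172
```

```bash
cat > e.py <<'E'
from h import *
def edges(T,mask,name,det=1):
    P=T[mask]
    if len(P)<20: print(name,'none');return
    print(name,'n',len(P),'x',np.percentile(P[:,0],[0.5,99.5]).round(1),'y',np.percentile(P[:,1],[.5,99.5]).round(1),'z',np.median(P[:,2]).round(1))
    for a in range(-80,80,20):
        s=P[(P[:,0]>a)&(P[:,0]<a+20)]
        if det and len(s)>20: print('   x',a,'y',np.percentile(s[:,1],[2,98]).round(1),'z',np.median(s[:,2]).round(1))
def rep(fn,zh):
    d=dict(np.load('pics/'+fn)); T=tf(cloud(d)); O=orange(d['image'])>0; n=(abs(T[...,0])<95)&(abs(T[...,1])<75)
    edges(T,n&O&(T[...,2]>zh-9)&(T[...,2]<zh+9),'held')
    edges(T,n&O&(T[...,2]>48)&(T[...,2]<57),'packed')
    edges(T,(~O)&n&(T[...,2]>32)&(T[...,2]<40),'rim',0)
E
python3 -c "
from e import *
d=cap('wrist','w23.png');o,_=st(); rep('w23.npz',o['eef_pos'][2]*1e3+4)
"
```

```text
t 25.55 p [584.1  40.   82.2] yaw 79.92 F [ 0.7 -0.6 -1.2] w 17.3 q [ 0.06  0.47 -0.01  1.07  0.01  0.24] tilt 1.37
held n 5536 x [-72.8  20.2] y [-28.5  26.4] z 88.0
   x -80 y [-2.8 12.5] z 89.5
   x -60 y [-2.7 15.7] z 89.0
   x -40 y [-2.8 19.1] z 88.3
   x -20 y [-2.4 22.8] z 87.6
   x 0 y [-2.4 26.4] z 87.0
   x 20 y [-35.6  27.9] z 86.3
packed n 11459 x [-72.8  67.8] y [-59.6  -6.5] z 52.7
   x -80 y [-58.3  -7.3] z 52.7
   x -60 y [-58.7  -7.2] z 52.6
   x -40 y [-59.3  -6.6] z 52.7
   x -20 y [-59.2  -6.7] z 52.7
   x 0 y [-58.6  -7.1] z 52.7
   x 20 y [-35.3  -6.6] z 52.7
   x 40 y [-44.8 -10.6] z 52.7
   x 60 y [-58.6 -23.9] z 52.6
rim n 2906 x [-81.   73.6] y [-64.3  59.1] z 35.4
```

View pics/w23.png

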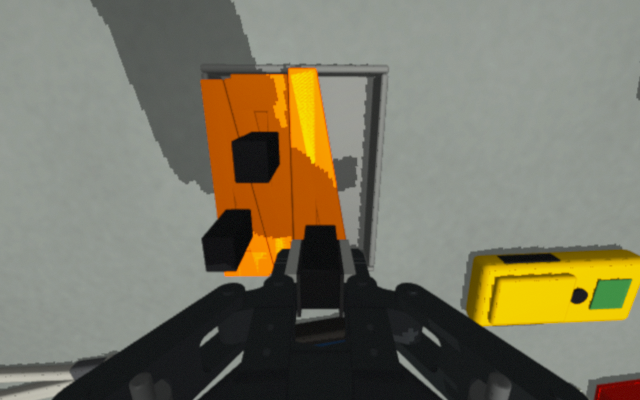

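Request:
{"api": "send_rows", "payload": {
  "increments": [
    [[0,0,0.006,0],[0,0,0.006,0],[0,0,0.006,0],[0,0,0.005,0],[0,0,0.003,0],[0,0,0.002,0],[0,0,0,0],[0,0,0,0]]
  ]
}}

```text
clock: 26.35
eef_pos: [0.585, 0.0402, 0.0519]
tool_rot: [0.766, 0.642, 0.012, 0.003]
ft_force: [0.3, 0.6, -1.7]
grip_width: 0.0174
```

```bash
python3 -c "
from e import *
d=cap('wrist','w24.png');o,_=st(); rep('w24.npz',o['eef_pos'][2]*1e3+4)
"
```

```text
t 26.4 p [585.   40.3  52. ] yaw 79.92 F [-0.4  0.8 -1.9] w 17.0 q [ 0.06  0.51 -0.04  1.    0.01  0.24] tilt 1.41
held n 20974 x [-72.9  55. ] y [-59.4  25.1] z 53.1
   x -80 y [-57.9  11.3] z 53.0
   x -60 y [-58.2  14.1] z 53.0
   x -40 y [-58.8  18.5] z 55.4
   x -20 y [-58.7  22.2] z 54.3
   x 0 y [-58.   25.4] z 53.1
   x 20 y [-35.4   2.9] z 52.7
   x 40 y [-42.3 -18. ] z 52.6
packed n 15544 x [-73.   55.7] y [-59.5  24.9] z 52.8
   x -80 y [-58.3  -7. ] z 52.7
   x -60 y [-58.6  -6.9] z 52.7
   x -40 y [-59.3   3.1] z 52.7
   x -20 y [-59.  20.] z 52.9
   x 0 y [-58.2  24.9] z 53.0
   x 20 y [-35.4   2.4] z 52.7
   x 40 y [-42.3 -18. ] z 52.6
rim n 4175 x [-81.   66.5] y [-64.2  59. ] z 35.4
```

View pics/w24.png

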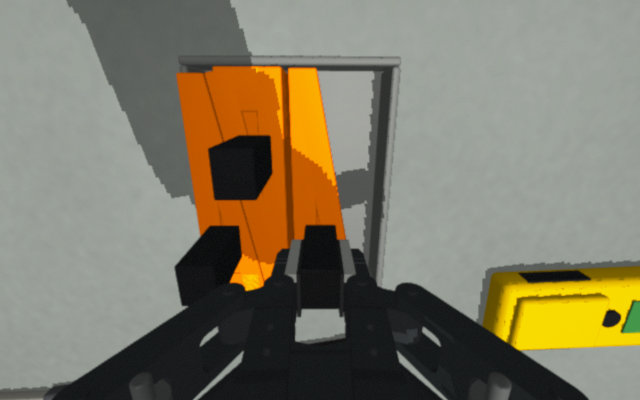

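Request:
{"api": "send_rows", "payload": {
  "increments": [
    [[0,0,0.0015,0],[0,0,0.001,0],[-0.0015,0,0,0],[-0.0015,0,0,0],[-0.0015,0,0,0],[-0.001,0,0,0],[0,0,0,0],[0,0,0,0]]
  ]
}}

```text
clock: 27.2
eef_pos: [0.5851, 0.0352, 0.0504]
tool_rot: [0.766, 0.642, 0.013, 0.003]
ft_force: [0.1, 1.2, -1.5]
grip_width: 0.0172
```

```bash
python3 -c "
from e import *
d=cap('wrist','w25.png');o,_=st(); rep('w25.npz',o['eef_pos'][2]*1e3+4)
"
```

```text
t 27.25 p [585.1  35.2  50.4] yaw 79.92 F [-0.5  0.2 -1. ] w 17.3 q [ 0.05  0.5  -0.05  0.99  0.01  0.23] tilt 1.58
held n 20693 x [-72.7  54.7] y [-60.   20.2] z 53.4
   x -80 y [-58.6   6.1] z 53.3
   x -60 y [-59.    9.1] z 53.2
   x -40 y [-59.5  13.5] z 54.8
   x -20 y [-59.3  17.1] z 54.4
   x 0 y [-58.8  20.3] z 53.3
   x 20 y [-36.1  20.2] z 53.0
   x 40 y [-43.  -22.5] z 52.9
packed n 18612 x [-72.7  55. ] y [-60.1  20.4] z 53.2
   x -80 y [-58.8  -0.3] z 53.0
   x -60 y [-59.2   7.5] z 53.0
   x -40 y [-59.6  13.4] z 53.7
   x -20 y [-59.3  17.1] z 54.1
   x 0 y [-58.8  20.3] z 53.3
   x 20 y [-36.1  20.2] z 53.0
   x 40 y [-43.  -22.5] z 52.9
rim n 4309 x [-80.9  70.3] y [-64.3  59. ] z 35.5
```

View pics/w25.png

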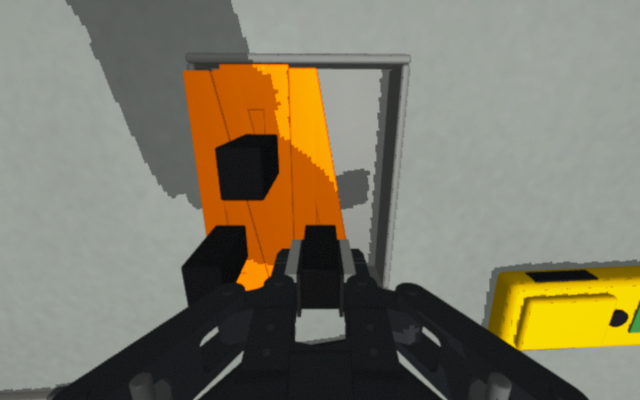

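Request:
{"api": "send_rows", "payload": {
  "increments": [
    [[0,0,0,0],[0,0,0,0],[0,0,0,0],[0,0,0,0],[0,0,-0.02,0],[0,0,-0.03,0],[0,0,-0.035,0],[0,0,-0.035,0]]
  ],
  "hand": 0.2
}}

```text
clock: 28.05
eef_pos: [0.5776, 0.0328, 0.1677]
tool_rot: [0.767, 0.642, 0.007, 0.0]
ft_force: [1.6, -0.4, -0.7]
grip_width: 0.0339
```

```bash
python3 -c "
from e import *
d=cap('wrist','w26.png');o,_=st(); rep('w26.npz',53)
d=cap('top','t26.png'); print(fitw(d,(.507,.331,.06),0)); W=cloud(d)
m=(W[...,2]>.085)&(W[...,2]<.1)&(np.hypot(W[...,0]-.507,W[...,1]-.331)<.03); P=W[m]; print(P.mean(0),cv2.minAreaRect(P[:,:2].astype(np.float32)))
plan3([.505,.331,.16],93.5,9)
"
```

```text
t 28.1 p [581.2  32.9 174.8] yaw 79.92 F [1.6 0.1 4.5] w 34.3 q [0.05 0.4  0.13 1.28 0.01 0.23] tilt 1.4
held n 9295 x [-72.6  66.9] y [-59.7  28.6] z 52.7
   x -80 y [-58.4   8.2] z 52.6
   x -60 y [-58.6  11.1] z 52.7
   x -40 y [-58.9  15.1] z 52.7
   x -20 y [-58.7  18.2] z 52.7
   x 0 y [-58.6  21.6] z 52.7
   x 20 y [-35.3  26.1] z 52.7
   x 40 y [-55.3  29.4] z 52.7
   x 60 y [-58.6  29.8] z 52.7
packed n 9194 x [-72.6  66.9] y [-59.7  28.6] z 52.7
   x -80 y [-58.4   8.2] z 52.6
   x -60 y [-58.6  11.1] z 52.7
   x -40 y [-58.9  15.1] z 52.7
   x -20 y [-58.7  18.2] z 52.7
   x 0 y [-58.6  21.6] z 52.7
   x 20 y [-35.2  26.1] z 52.6
   x 40 y [-55.3  29.4] z 52.7
   x 60 y [-58.6  29.8] z 52.7
rim n 1643 x [-80.7  75.2] y [-65.8  59. ] z 35.4
(array([0.50830651, 0.33002258, 0.07258706]), np.float64(0.07916038409650028))
[0.50971862 0.32867986 0.09493232] ((0.5099774599075317, 0.3291746973991394), (0.020568763837218285, 0.017351750284433365), 1.5291166305541992)
t 28.15 p [581.7  33.  172.8] yaw 79.92 F [ 1.1 -0.3  0.7] w 34.0 q [0.05 0.4  0.13 1.27 0.01 0.23] tilt 1.44
z axis [ 0.0233  0.0096 -0.9997]
[0.0311, -0.0142, 0.0015] -1.51
[0.0315, -0.0134, 0.0015] -1.51
[0.0318, -0.0126, 0.0015] -1.51
[0.0321, -0.0117, 0.0015] -1.51
[0.0324, -0.0109, 0.0015] -1.51
[0.0327, -0.01, 0.0015] -1.51
[0.0329, -0.0092, 0.0015] -1.51
[0.0332, -0.0083, 0.0015] -1.51
[0.0334, -0.0074, 0.0015] -1.51
```

View pics/w26.png

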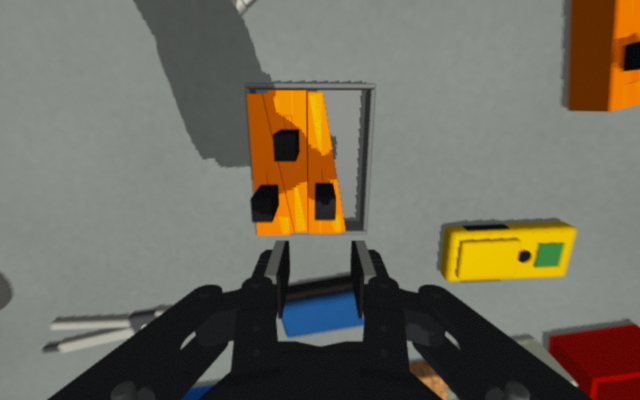

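Request:
{"api": "send_rows", "payload": {
  "increments": [
    [[0.031,-0.014,0,-1.6],[0.036,-0.015,0,-1.7],[0.036,-0.014,0,-1.7],[0.036,-0.013,0,-1.7],[0.037,-0.012,0,-1.7],[0.037,-0.011,0,-1.7],[0.037,-0.01,0,-1.7],[0.036,-0.008,0,-1.7]]
  ]
}}

```text
clock: 28.95
eef_pos: [0.5053, 0.3297, 0.1711]
tool_rot: [0.687, 0.727, 0.011, 0.007]
ft_force: [0.3, 0.4, -0.8]
grip_width: 0.0338
```

```bash
python3 -c "
from h import *
plan3([.509,.330,.14],93.6,2)"
```

```text
t 28.95 p [505.3 329.7 171.1] yaw 93.26 F [ 0.3  0.4 -0.8] w 33.8 q [ 0.58  0.44  0.19  1.29 -0.01  0.53] tilt 1.55
z axis [ 0.0262  0.0064 -0.9996]
[-0.0, 0.0014, 0.0156] -0.17
[-0.0, 0.0014, 0.0156] -0.17
```

Request:
{"api": "send_rows", "payload": {
  "increments": [
    [[0,0.001,0.015,-0.2],[0,0.001,0.02,0],[0,0,0.015,0],[0,0,0.005,0],[0,0,0,0],[0,0,0,0],[0,0,0,0],[0,0,0,0]]
  ]
}}

```text
clock: 29.75
eef_pos: [0.5062, 0.3369, 0.1129]
tool_rot: [0.681, 0.732, 0.012, 0.007]
ft_force: [0.5, -0.2, 0.3]
grip_width: 0.0342
```

```bash
python3 -c "
from h import *
d=cap('wrist','w27.png'); print(fitw(d,(.508,.330,.065),0)); W=cloud(d)
m=(W[...,2]>.085)&(W[...,2]<.1)&(np.hypot(W[...,0]-.507,W[...,1]-.331)<.03)&(d['image'].max(-1)<50); P=W[m]; print(P.mean(0),cv2.minAreaRect(P[:,:2].astype(np.float32)))
plan3([.509,.330,.043],93.6,3)"
```

```text
(array([0.50695566, 0.32712892, 0.06538706]), np.float64(0.06238647227533456))
[0.50481222 0.32725817 0.09310775] ((0.5062970519065857, 0.32727545499801636), (0.021777167916297913, 0.015998395159840584), 3.9078493118286133)
t 29.8 p [506.4 336.9 113.1] yaw 94.08 F [0.2 0.2 0.1] w 34.1 q [ 0.59  0.49  0.1   1.16 -0.01  0.52] tilt 1.59
z axis [ 0.0266  0.0077 -0.9996]
[-0.0025, 0.0001, 0.0233] 0.16
[-0.0025, 0.0001, 0.0233] 0.16
[-0.0025, 0.0001, 0.0233] 0.16
```

View pics/w27.png

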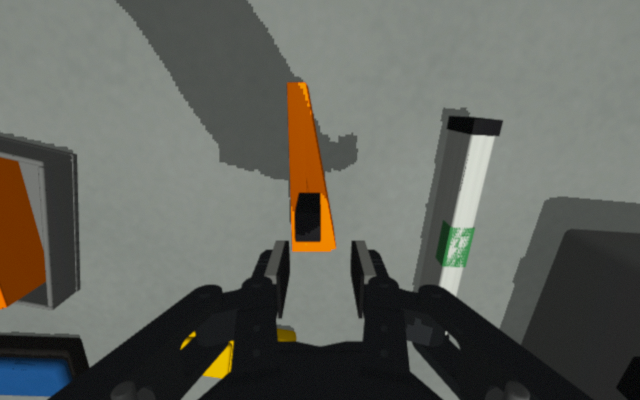

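Request:
{"api": "send_rows", "payload": {
  "increments": [
    [[-0.004,0,0.01,0.1],[-0.0035,-0.001,0.02,0.1],[0,-0.001,0.015,0.1],[0,0,0.005,0],[0,0,0,0],[0,0,0,0],[0,0,0,0],[0,0,0,0]]
  ]
}}

```text
clock: 30.6
eef_pos: [0.5088, 0.3292, 0.0635]
tool_rot: [0.684, 0.729, 0.015, 0.008]
ft_force: [0.4, -0.0, -0.6]
grip_width: 0.0338
```

```bash
python3 -c "
from h import *
d=cap('wrist','w28.png'); 
plan3([.509,.3285,.043],93.6,1)"
```

```text
t 30.65 p [508.9 329.3  63.6] yaw 93.69 F [0.7 0.1 0.4] w 34.1 q [ 0.58  0.52  0.02  1.03 -0.01  0.51] tilt 1.98
z axis [ 0.0326  0.0111 -0.9994]
[-0.001, -0.0007, 0.0206] 0.09
```

View pics/w28.png

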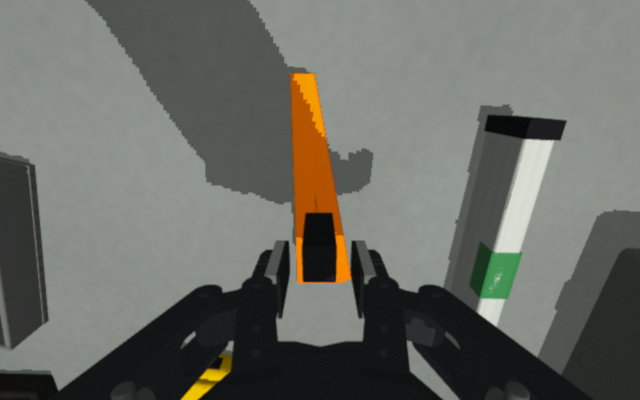

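Centred. Descend the last 22 mm, then close.

Request:
{"api": "send_rows", "payload": {
  "increments": [
    [[-0.0005,-0.001,0.008,0],[0,0,0.008,0],[0,0,0.006,0],[0,0,0.001,0],[0,0,0,0],[0,0,0,0],[0,0,0,0],[0,0,0,0]]
  ]
}}

```text
clock: 31.45
eef_pos: [0.5089, 0.3293, 0.0389]
tool_rot: [0.684, 0.729, 0.016, 0.008]
ft_force: [-0.6, -0.7, 0.4]
grip_width: 0.0341
```

Request:
{"api": "send_rows", "payload": {
  "increments": [
    [[0,0,0,0],[0,0,0,0],[0,0,0,0],[0,0,0,0],[0,0,0,0],[0,0,0,0],[0,0,0,0],[0,0,0,0]]
  ],
  "hand": 1
}}

```text
clock: 32.25
eef_pos: [0.5092, 0.3294, 0.0393]
tool_rot: [0.684, 0.729, 0.016, 0.008]
ft_force: [-0.1, -0.1, -1.4]
grip_width: 0.0173
```

```bash
python3 -c "
from h import *
d=cap('wrist','w29.png');st()"
```

```text
t 32.3 p [509.2 329.5  39.3] yaw 93.7 F [ 0.4 -1.3  0.3] w 17.2 q [ 0.58  0.54 -0.01  0.98 -0.01  0.51] tilt 2.06
```

View pics/w29.png

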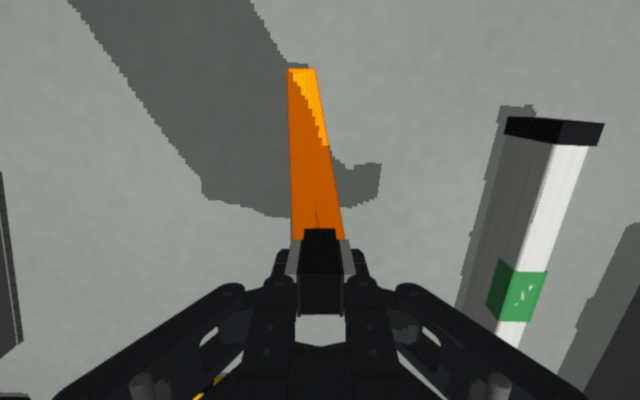

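Request:
{"api": "send_rows", "payload": {
  "increments": [
    [[0,0,-0.03,0],[0,0,-0.045,0],[0,0,-0.045,-3],[0,0,-0.01,-8],[0,0,0,-8.5],[0,0,0,-8.5],[0,0,0,-8.5],[0,0,0,-8.5]]
  ]
}}

```text
clock: 33.1
eef_pos: [0.502, 0.3263, 0.171]
tool_rot: [0.346, 0.938, 0.008, 0.011]
ft_force: [-0.1, -0.5, -2.7]
grip_width: 0.0173
```

```bash
python3 -c "
from h import *
plan3([.5354,.0705,.165],259.8,15)"
```

```text
t 33.1 p [502.  326.3 171. ] yaw 139.47 F [-0.1 -0.5 -2.7] w 17.3 q [ 0.58  0.43  0.17  1.28 -0.01 -0.28] tilt 1.59
z axis [ 0.0268  0.0073 -0.9996]
[-0.0128, -0.0115, 0.0003] -8.02
[-0.011, -0.0132, 0.0003] -8.02
[-0.0091, -0.0146, 0.0003] -8.02
[-0.007, -0.0157, 0.0003] -8.02
[-0.0047, -0.0165, 0.0003] -8.02
[-0.0023, -0.017, 0.0003] -8.02
[0.0001, -0.0172, 0.0003] -8.02
[0.0025, -0.017, 0.0003] -8.02
[0.0048, -0.0165, 0.0003] -8.02
[0.0071, -0.0157, 0.0003] -8.02
[0.0092, -0.0145, 0.0003] -8.02
[0.0111, -0.0131, 0.0003] -8.02
[0.0129, -0.0114, 0.0003] -8.02
[0.0143, -0.0095, 0.0003] -8.02
[0.0155, -0.0074, 0.0003] -8.02
```

Request:
{"api": "send_rows", "payload": {
  "increments": [
    [[-0.013,-0.0115,0,-8],[-0.011,-0.013,0,-8],[-0.009,-0.0145,0,-8],[-0.007,-0.0155,0,-8],[-0.005,-0.0165,0,-8],[-0.002,-0.017,0,-8],[0,-0.017,0,-8],[0.0025,-0.017,0,-8]]
  ]
}}

```text
clock: 33.9
eef_pos: [0.5198, 0.1877, 0.1664]
tool_rot: [-0.23, 0.973, 0.0, 0.01]
ft_force: [0.8, 0.4, -1.4]
grip_width: 0.017
```

```bash
python3 -c "
from h import *
plan3([.5354,.0705,.165],259.8,8)"
```

```text
t 33.9 p [519.8 187.7 166.4] yaw -153.44 F [ 0.8  0.4 -1.4] w 17.0 q [ 0.35  0.35  0.03  1.23 -0.   -1.69] tilt 1.11
z axis [ 0.0188  0.0051 -0.9998]
[0.0048, -0.014, 0.0001] -6.65
[0.0064, -0.0133, 0.0001] -6.65
[0.0079, -0.0125, 0.0001] -6.65
[0.0093, -0.0115, 0.0001] -6.65
[0.0106, -0.0103, 0.0001] -6.65
[0.0117, -0.009, 0.0001] -6.65
[0.0127, -0.0076, 0.0001] -6.65
[0.0134, -0.0061, 0.0001] -6.65
```

Request:
{"api": "send_rows", "payload": {
  "increments": [
    [[0.005,-0.014,0,-6.6],[0.0065,-0.0135,0,-6.6],[0.008,-0.0125,0,-6.6],[0.0095,-0.0115,0,-6.6],[0.0105,-0.0105,0,-6.6],[0.012,-0.009,0,-6.6],[0.0125,-0.0075,0,-6.6],[0.012,-0.006,0,-6]]
  ]
}}

```text
clock: 34.7
eef_pos: [0.5332, 0.0652, 0.1625]
tool_rot: [-0.649, 0.76, -0.002, 0.005]
ft_force: [0.1, 0.7, -2.3]
grip_width: 0.0177
```

```bash
python3 -c "
from h import *
plan3([.5354,.0705,.12],259.8,4)"
```

```text
t 34.7 p [533.2  65.2 162.5] yaw -98.99 F [ 0.1  0.7 -2.3] w 17.7 q [ 0.12  0.33 -0.    1.22  0.   -2.86] tilt 0.58
z axis [ 0.0096  0.0032 -0.9999]
[-0.0013, -0.0002, 0.0106] 0.3
[-0.0013, -0.0002, 0.0106] 0.3
[-0.0013, -0.0002, 0.0106] 0.3
[-0.0013, -0.0002, 0.0106] 0.3
```

Request:
{"api": "send_rows", "payload": {
  "increments": [
    [[-0.002,0,0.01,0.4],[-0.003,0,0.01,0.4],[0,0,0.01,0.3],[0,0,0.005,0],[0,0,0,0],[0,0,0,0],[0,0,0,0],[0,0,0,0]]
  ]
}}

```text
clock: 35.5
eef_pos: [0.5322, 0.0718, 0.1223]
tool_rot: [-0.64, 0.768, -0.0, 0.003]
ft_force: [-0.3, 0.3, -1.9]
grip_width: 0.0172
```

```bash
python3 -c "
from e import *
d=cap('wrist','w30.png');o,_=st(); rep('w30.npz',o['eef_pos'][2]*1e3+9)
plan3([.5354,.0705,.12],259.8,4)"
```

```text
t 35.55 p [532.3  71.8 122.4] yaw -100.44 F [ 0.4  0.7 -2.3] w 17.4 q [ 0.13  0.37 -0.07  1.13  0.   -2.83] tilt 0.33
held n 5506 x [-26.4  63.4] y [22.7 51.4] z 132.5
   x -40 y [21.8 51.5] z 131.2
   x -20 y [24.3 51. ] z 131.7
   x 0 y [27.5 51. ] z 132.5
   x 20 y [30.8 51.2] z 133.2
   x 40 y [34.  51.1] z 133.8
   x 60 y [37.3 51.3] z 134.4
packed n 13246 x [-71.3  68.8] y [-58.9  30. ] z 52.7
   x -80 y [-57.6   8.9] z 52.7
   x -60 y [-58.4  12.2] z 52.7
   x -40 y [-58.2  15.9] z 52.8
   x -20 y [-57.7  18.8] z 52.7
   x 0 y [-56.1  22.6] z 52.8
   x 20 y [-54.5  26.7] z 52.7
   x 40 y [-57.5  29.2] z 52.7
   x 60 y [-57.9  30.7] z 52.7
rim n 968 x [-75.1  77.6] y [-64.   54.6] z 35.3
t 35.55 p [532.3  71.8 122.4] yaw -100.44 F [ 0.4  0.7 -2.3] w 17.4 q [ 0.13  0.37 -0.07  1.13  0.   -2.83] tilt 0.33
z axis [ 0.0046  0.0034 -1.    ]
[0.0002, -0.0008, 0.0006] -0.06
[0.0002, -0.0008, 0.0006] -0.06
[0.0002, -0.0008, 0.0006] -0.06
[0.0002, -0.0008, 0.0006] -0.06
```

View pics/w30.png

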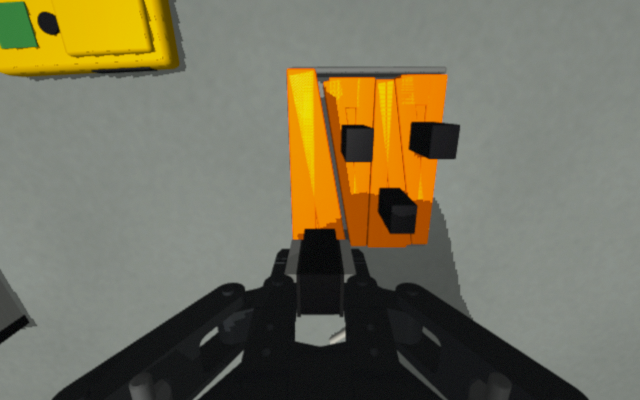

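Request:
{"api": "send_rows", "payload": {
  "increments": [
    [[-0.0005,-0.003,0.008,0],[-0.0005,-0.002,0.01,0],[0,0,0.01,-0.2],[0,0,0.006,0],[0,0,0.002,0],[0,0,0,0],[0,0,0,0],[0,0,0,0]]
  ]
}}

```text
clock: 36.35
eef_pos: [0.538, 0.0718, 0.0829]
tool_rot: [-0.641, 0.767, -0.0, 0.003]
ft_force: [0.1, 0.1, -1.7]
grip_width: 0.0177
```

```bash
python3 -c "
from e import *
d=cap('wrist','w31.png');o,_=st(); rep('w31.npz',o['eef_pos'][2]*1e3+9)
"
```

```text
t 36.4 p [538.1  71.8  83. ] yaw -100.25 F [-0.2 -0.2 -1.6] w 17.2 q [ 0.13  0.41 -0.11  1.05  0.   -2.83] tilt 0.32
held n 6811 x [-21.6  69. ] y [-30.4  52.6] z 93.4
   x -40 y [-31.2  52.3] z 91.6
   x -20 y [23.5 52.2] z 92.2
   x 0 y [ 5.9 52.1] z 92.9
   x 20 y [ 2.8 52.1] z 93.6
   x 40 y [35.  52.3] z 94.3
   x 60 y [38.1 52.2] z 94.9
packed n 17453 x [-70.6  68.9] y [-59.   30.1] z 52.7
   x -80 y [-58.2  -0.8] z 52.7
   x -60 y [-58.5  12. ] z 52.7
   x -40 y [-58.3  15.6] z 52.7
   x -20 y [-57.7  18.7] z 52.7
   x 0 y [-53.9  23. ] z 52.7
   x 20 y [-55.4  26.4] z 52.7
   x 40 y [-57.6  29.3] z 52.7
   x 60 y [-57.7  30.1] z 52.7
rim n 1282 x [-35.9  77. ] y [-64.4  59.7] z 35.4
```

View pics/w31.png

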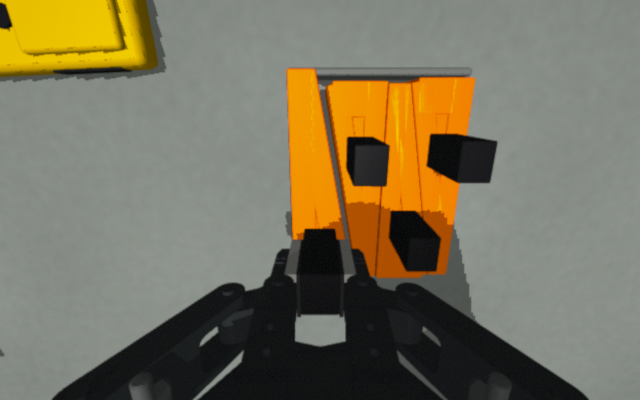

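Request:
{"api": "send_rows", "payload": {
  "increments": [
    [[0,0.001,0.004,0],[0,0,0.005,0],[0,0,0.005,0],[0,0,0.004,0],[0,0,0.002,0],[0,0,0,0],[0,0,0,0],[0,0,0,0]]
  ]
}}

```text
clock: 37.2
eef_pos: [0.5375, 0.0721, 0.0617]
tool_rot: [-0.641, 0.767, -0.0, 0.003]
ft_force: [0.8, 0.4, -2.0]
grip_width: 0.0174
```

```bash
python3 -c "
from e import *
d=cap('wrist','w32.png');o,_=st(); rep('w32.npz',o['eef_pos'][2]*1e3+9)
"
```

```text
t 37.25 p [537.5  72.1  61.8] yaw -100.25 F [-0.   0.4 -2.1] w 17.5 q [ 0.13  0.43 -0.14  0.99  0.   -2.83] tilt 0.38
held n 6764 x [-21.9  68.4] y [-34.8  52.8] z 72.3
   x -40 y [-13.6  52.9] z 70.5
   x -20 y [23.7 52.4] z 71.1
   x 0 y [27.  52.4] z 71.8
   x 20 y [ 2.6 52.4] z 72.5
   x 40 y [35.4 52.5] z 73.2
   x 60 y [38.4 52.4] z 73.8
packed n 20552 x [-65.   68.9] y [-59.   30.3] z 52.7
   x -80 y [-58.9  -1.9] z 52.8
   x -60 y [-58.7   5.9] z 52.7
   x -40 y [-58.4  15.8] z 52.7
   x -20 y [-57.8  18.6] z 52.7
   x 0 y [-54.   23.1] z 52.8
   x 20 y [-55.4  26.5] z 52.7
   x 40 y [-57.5  29.1] z 52.7
   x 60 y [-57.8  30.4] z 52.7
rim n 2358 x [-39.7  77.1] y [-63.9  59.6] z 35.5
```

View pics/w32.png

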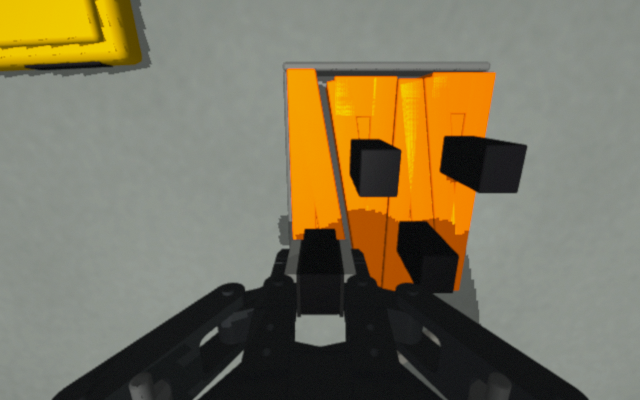

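Request:
{"api": "send_rows", "payload": {
  "increments": [
    [[0,0,0.004,0],[0,0,0.004,0],[0,0,0.003,0],[0,0,0.002,0],[0,0,0.001,0],[0,0,0,0],[0,0,0,0],[0,0,0,0]]
  ]
}}

```text
clock: 38.05
eef_pos: [0.5379, 0.0722, 0.0467]
tool_rot: [-0.641, 0.767, -0.001, 0.004]
ft_force: [0.3, 0.6, -2.3]
grip_width: 0.017
```

```bash
python3 -c "
from e import *
d=cap('wrist','w33.png');o,_=st(); rep('w33.npz',o['eef_pos'][2]*1e3+9)
"
```

```text
t 38.1 p [537.9  72.2  46.7] yaw -100.25 F [-0.2 -0.3 -2.6] w 17.6 q [ 0.13  0.45 -0.16  0.96  0.   -2.83] tilt 0.41
held n 28904 x [-52.9  68.9] y [-58.8  52.6] z 52.9
   x -60 y [-58.4   6.4] z 52.7
   x -40 y [-58.5  25.4] z 52.8
   x -20 y [-57.3  51.1] z 53.0
   x 0 y [-52.1  51.7] z 53.4
   x 20 y [-53.8  51.5] z 53.1
   x 40 y [-57.4  51.2] z 52.8
   x 60 y [-57.5  51.1] z 52.9
packed n 25477 x [-53.2  68.8] y [-59.  52.] z 52.8
   x -60 y [-58.4   6.4] z 52.7
   x -40 y [-58.5  25.5] z 52.8
   x -20 y [-57.3  51.1] z 53.0
   x 0 y [-52.7  51.3] z 53.1
   x 20 y [-55.3  46.6] z 52.8
   x 40 y [-57.6  29.8] z 52.7
   x 60 y [-57.8  30.5] z 52.7
rim n 3427 x [-34.3  77.3] y [-63.6  59.4] z 35.5
```

Request:
{"api": "send_rows", "payload": {
  "increments": [
    [[0,0,0.002,0],[0,0,0.001,0],[0.001,0,0,0],[0.001,0,0,0],[0.001,0,0,0],[0.001,0,0,0],[0,0,0,0],[0,0,0,0]]
  ]
}}

```text
clock: 38.9
eef_pos: [0.5385, 0.0684, 0.0459]
tool_rot: [-0.641, 0.767, -0.001, 0.005]
ft_force: [-0.5, 0.8, -0.7]
grip_width: 0.0174
```

```bash
python3 -c "
from e import *
d=cap('wrist','w34.png');o,_=st()
"
```

```text
t 38.95 p [538.6  68.4  45.9] yaw -100.25 F [-0.3  0.1 -0.7] w 17.4 q [ 0.12  0.45 -0.16  0.95  0.   -2.84] tilt 0.63
```

View pics/w34.png

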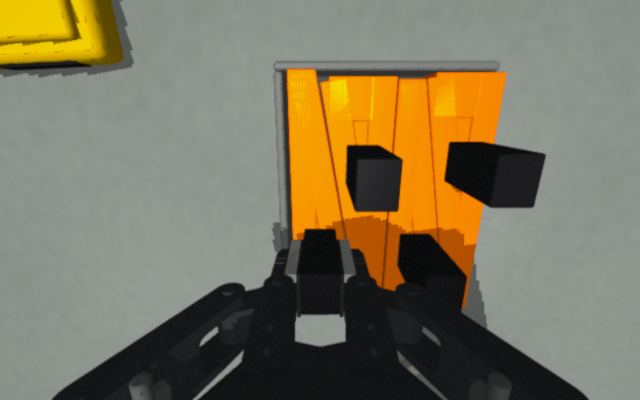

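Closed up and in the tray. Release, rise and inspect.

Request:
{"api": "send_rows", "payload": {
  "increments": [
    [[0,0,0,0],[0,0,0,0],[0,0,0,0],[0,0,0,0],[0,0,-0.015,0],[0,0,-0.03,0],[0,0,-0.04,0],[0,0,-0.04,0]]
  ],
  "hand": 0.2
}}

```text
clock: 39.75
eef_pos: [0.5328, 0.067, 0.168]
tool_rot: [-0.641, 0.767, 0.002, -0.001]
ft_force: [1.7, 0.3, 0.4]
grip_width: 0.0343
```

Request:
{"api": "send_rows", "payload": {
  "increments": [
    [[-0.02,0.02,-0.01,0],[-0.03,0.03,0,0],[-0.03,0.03,0,0],[-0.02,0.02,0,0],[0,0,0,0],[0,0,0,0],[0,0,0,0],[0,0,0,0]]
  ]
}}

```text
clock: 40.55
eef_pos: [0.4572, 0.1864, 0.1877]
tool_rot: [-0.639, 0.769, -0.003, 0.008]
ft_force: [-0.3, -1.4, 0.5]
grip_width: 0.0342
```

```bash
python3 -c "
from e import *
st(); cap('wrist','w35.png'); rep('w35.npz',53); d=cap('top','t35.png'); cap('scene','s35.png')
rep('t35.npz',53)
cv2.imwrite('pics/t35c.png',cv2.cvtColor(cv2.resize(d['image'][150:260,270:390],None,fx=5,fy=5),cv2.COLOR_RGB2BGR))
"
```

```text
t 40.55 p [457.2 186.4 187.7] yaw -100.49 F [-0.3 -1.4  0.5] w 34.2 q [ 0.39  0.23 -0.08  1.25 -0.   -2.57] tilt 0.99
held n 10716 x [-71.7  44.7] y [-58.3  49.8] z 52.5
   x -80 y [-56.8  48.5] z 52.5
   x -60 y [-56.9  49.6] z 52.5
   x -40 y [-50.6  49.6] z 52.6
   x -20 y [-56.6  49.5] z 52.6
   x 0 y [-56.6  49.2] z 52.5
   x 20 y [-35.3  49.3] z 52.6
   x 40 y [-47.4  49.2] z 52.3
packed n 10518 x [-71.7  44.6] y [-58.3  49.7] z 52.5
   x -80 y [-56.8  47.9] z 52.5
   x -60 y [-56.9  48.8] z 52.5
   x -40 y [-51.4  49.5] z 52.6
   x -20 y [-56.7  49.2] z 52.6
   x 0 y [-56.6  48.7] z 52.5
   x 20 y [-35.4  49.2] z 52.6
   x 40 y [-47.4  49. ] z 52.3
rim n 1268 x [-80.3  50.1] y [-63.5  60.2] z 35.3
held n 1823 x [-70.2  69.7] y [-56.4  51.5] z 54.0
   x -80 y [-53.9  49.1] z 54.1
   x -60 y [-55.1  50. ] z 54.0
   x -40 y [-55.1  50.5] z 54.0
   x -20 y [-55.1  50.4] z 53.7
   x 0 y [-54.8  49.7] z 54.0
   x 20 y [-55.6  50.7] z 54.4
   x 40 y [-54.8  49.2] z 54.1
   x 60 y [-54.3  49.4] z 54.3
packed n 1593 x [-70.2  69.7] y [-56.4  51.6] z 53.6
   x -80 y [-54.6  49.2] z 53.5
   x -60 y [-55.   50.4] z 53.6
   x -40 y [-55.3  50.3] z 53.5
   x -20 y [-55.   50.2] z 53.2
   x 0 y [-54.6  50.1] z 53.7
   x 20 y [-55.5  50.3] z 54.0
   x 40 y [-55.   49.4] z 53.9
   x 60 y [-54.5  50. ] z 53.6
rim n 308 x [-79.   78.5] y [-62.4  62.3] z 36.5
```

View pics/w35.png

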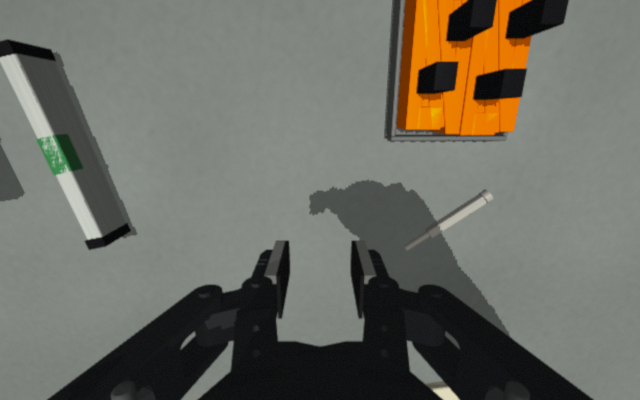

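View pics/t35.png

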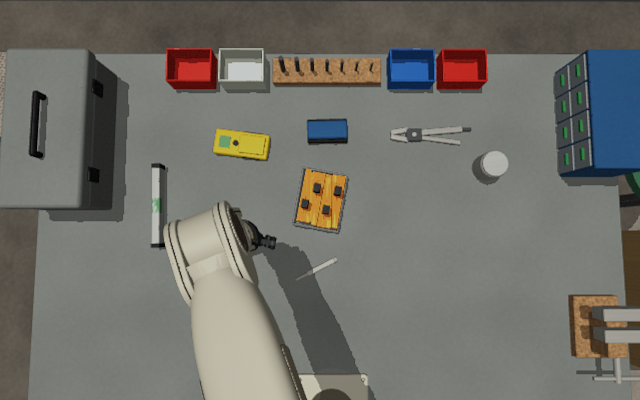

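View pics/s35.png

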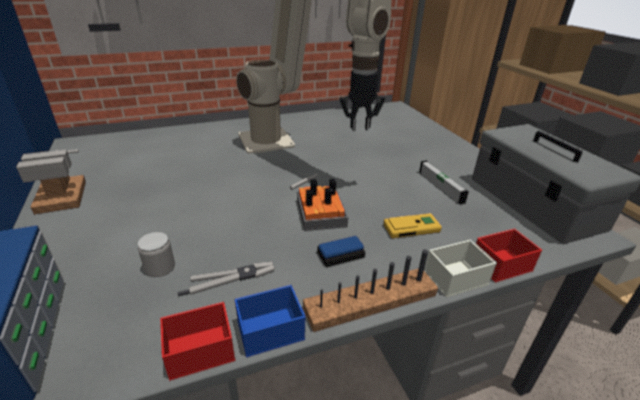

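```bash
python3 -c "
from h import *
a=np.load('pics/top0.npz')['image'].astype(int);b=np.load('pics/t35.npz')['image'].astype(int)
for n,(x0,y0,x1,y1) in dict(stud=(205,120,280,168),sand=(298,110,358,150),pliers=(380,115,480,155),tin=(470,140,520,190),level=(140,155,160,255),punch=(310,250,345,275)).items(): print(n,abs(a-b)[y0:y1,x0:x1].max(-1).__gt__(60).sum())
st(); order.job_done()"
```

```text
stud 0
sand 0
pliers 0
tin 0
level 0
punch 12
t 40.7 p [457.1 186.3 187.6] yaw -100.51 F [-0.5 -0.5 -0.2] w 34.1 q [ 0.39  0.23 -0.08  1.25 -0.   -2.57] tilt 0.98
the job is handed in; nothing more can be done
```

All four wedges are in the tray, side by side on edge with tabs up and thick and thin ends alternating. I handed the job in at about 40.7 s.

**What I did, in order:**
- Stood the flat wedge up by its tab, on the desk, and let go of it there.
- Slid packed_2 up against packed_1.
- Packed wedge_up into the third slot.
- Picked up the stood wedge, turned it half round and packed it into the fourth slot.

**Last checks:**
- In the final wrist and top pictures, all the wedge tops are at about 53 mm, so they are down on the 5 mm tray floor.
- The row is about 108 mm wide, which is what four closed-up wedges should measure.
- The gripper is open and clear of everything. Forces I read stayed under 5 N, but only between moves.
- Comparing the top pictures from before and after, the stud finder, sanding block, pliers, tin and spirit level show no change. The punch area differs by 12 pixels. I think that is the arm's shadow, because the punch appears in the same place.

**What went wrong or disagreed:**
- **Fingertip position:** the fingertips stand about 32 mm farther back than the text says. My first grasp therefore closed on nothing above the tab, and I corrected the height from the camera.
- **First lift of the flat wedge:** with a firm grip it came up flat. I put it back and loosened the grip until it could pivot, and then it stood up.
- **Tool tilt:** the tool tilted by up to 3.6° during the moves. The wedges still settled flat once released.
- **Camera offset:** the wrist and top cameras disagreed by about 2–3 mm, so I placed the wedges relative to each other and the tray walls.

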